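Press the plug gauge and the depth gauge back into their case insert

ROBOT

A 7-joint arm with a two-finger parallel gripper is mounted at the origin on the work surface. World frame = base frame: x ahead of the robot, y to its left, z up, the work surface at z = 0. Lengths are in m, angles in degrees, forces in N, time in s.
With the tool pointing down it reaches from about 0.425 to 0.875 m from the base axis. Payload 4.7 kg.
Tool frame: the origin (TCP) lies midway between the tips of the shut fingers; the grasp point (between the pads) lies 19 mm behind it (env.tcp_to_grasp is the distance from the TCP to the grasp point, in m); z points along the fingers, x is the direction in which the jaws open and shut, and the axes are right-handed (so a half turn about z gives the same grasp; the last joint's range is limited). The gripper opens to 87 mm and grips with 3 to 60 N. Pads are 19 mm wide; open, the fingers measure 117 mm over their backs; the gripper's body (75 mm by 190 mm) begins 51 mm behind the grasp point.
Start: joints at [70.078, 18.392, -4.016, 83.108, 1.295, 78.541, -3.26], TCP at [0.23, -0.608, 0.223] pointing down, gripper open.
Joint ranges: [-163.93, 163.93], [-17.29, 119.83], [-79.2, 71.16], [3.27, 140.29], [-89.18, 269.18], [5.43, 117.66], [-154.24, 154.24]. Speed limits (degrees/s): [147.25, 147.25, 180, 180, 180, 180, 180].

INTERFACE

Orientations are given as [roll, pitch, yaw] about the fixed x, y, z axes, in that order (R = Rz(yaw) Ry(pitch) Rx(roll)).
In Python, from cell import env, viewer gives the robot as it stands.
- The arm moves only by the shell command python3 -m pendant 'ROWS' [OPENING] [FORCE]. ROWS is JSON, a list of rows, each a list of 6 numbers: the shift along the tool's x, y, z each as a share of 0.1 m, from -1 to 1, then the turn, a rotation vector about the tool's x, y, z each as a share of 90 degrees, from -1 to 1. A call has exactly 8 rows; each row is the pose to reach, as a shift and turn from the pose commanded when the call began, along the tool's axes at that moment; what a row does not reach only later rows make up. A row lasts 1/8 s, in which the tool goes at most 62.5 mm and 10.7 degrees, less where a joint would pass 70% of its speed; a pose out of reach is approached as far as the arm can. A call with a number of a shift or a turn outside -1 to 1 is refused whole. A call with a gripper value outside its range is refused whole. OPENING is the finger opening in mm, from 0 to 87, set as the call begins (- or left out, the last holds). The fingers move at their own pace and stop on an object; FORCE is the grip in N (left out, the last holds). Time passes only in rows, so rows that repeat a pose let the fingers close, or fill a call up. It gives the time, the measured TCP pose, the force and the opening at its end, in the units of the state.
- env.get_obs(): the state, without advancing time (a new reading comes with each control period).
- viewer.read_camera(name): name is "side" or "top"; returns a dict with "frame" (384x512x3 uint8, red, green, blue), "fx", "fy", "cx", "cy" (pixels), "k1" (the pictures are not rectified: a ray, as slopes to the right and down, at radius r is drawn at 1 + k1 r^2 times it, then the intrinsics apply), "view" (4x4, takes a point from world to camera coordinates). Camera axes: x right, y down, z forward; pixel columns grow to the right and rows downward; lengths in m; the calibration is good to about 2 mm. A picture is of the moment at which its call begins. There is no depth.
- env.sign_off(): hands the job in, once; it reports no verdict.
The state is a dict: "time_s": time; "qpos": joint angles; "joint_velocities": joint speeds; "effort": joint torques, N m; "tool_pos": TCP position; "tool_rot": TCP orientation; "force": force on the tool from outside, world axes, zero at the start; "wrist_torque": the same for the moment, N m; "grip_width": finger opening in m.
Only numpy, scipy, OpenCV 4.12 (cv2) and the standard library are available. Lean on these libraries where they do the work, as an engineer would, in place of code of your own. Each camera call takes 0.05 s, during which the arm holds its last target.

TASK

Put the two loose gauges back into the open orange case: lay each one, right way round, in the cutout of its own shape and press it down past the sprung nubs until it is fully home, level and touching the cutout's floor, and let go. Press with no more than a firm thumb's push, so that the insert is not strained, and leave the bolt, the shackle and the yellow bin where they are.

Things in the scene. Friction and masses are not known exactly. Their poses are not given: they have to be found in the camera images.
- case: Orange case, fixed, 196 x 206 mm, rim and dark insert both 34 mm high; two cutouts 12 mm deep, 2 mm wider than the gauge all round. Origin: centre of its underside; +x to the hinge side, z up. Lid folded back flat at +x, 24 mm high, to 296 mm from the origin. Over 120 N in all on the case, counting the nubs' sideways grip (40 N with both gauges in), strains it: a push of 60 N can do it.
- case_nub (a point): One of 8 yellow sprung nubs, two facing pairs per cutout: round bars, radius 6 mm, 4.5 mm out of the side walls, axis (at this height) 8 mm below the insert's top. A gauge laid in enters 3 mm and rests on them, 9 mm above the floor. A pair yields to about 10 N right above it (20 N for all four), then grips. Pushed off-centre, or with an edge on the rim, a gauge can roll and jam. Stop at 20-25 N.
- plug_pocket (a point): Centre of the floor of the plug gauge's cutout, under where plug_mid belongs; 22 mm above the bench, 12 mm below the insert's top. Axes as the case's. 74 x 32 mm for the handle, then 22 mm wide to x = +77 mm (thick end) and 14 mm wide to x = -62 mm (thin end). Nub pairs facing along y at x = +26 and -26 mm.
- depth_pocket (a point): Floor of the depth gauge's T-shaped cutout, under where depth_mid belongs; 22 mm above the bench, 12 mm below the insert's top. Axes as the case's. Crossbar slot x = -46 to -24 mm, 94 mm along y; body slot 34 mm wide to x = +32; beam slot 16 mm wide to x = +103. Nub pairs facing along y: at x = -35 (crossbar's ends) and +20 mm (body's sides).
- plug_mid (a point): Centre of the plug gauge's blue handle (70 mm along x, 28 mm along y, 26 mm high, silver band), 13 mm above its underside; about 160 g, balanced here, lies flat, z up. Thick steel pin (diameter 18) to x = +75 mm, thin one (10, red collar) to x = -60. Home: 13 mm above plug_pocket, +x along the case's +x, handle's top 14 mm over the insert.
- depth_mid (a point): Centre of the T-shaped depth gauge's black body (x -26 to +30 mm, 30 mm along y, 20 mm high), 10 mm above its underside; about 180 g, balanced here, lies flat, z up. Steel crossbar x -44 to -26, 90 mm along y, 16 mm high; beam 12 mm wide, x +30 to +101. Home: 10 mm above depth_pocket, +x along the case's +x; body 8 mm, crossbar 4 mm over the insert.
- bolt_mid (a point): Bystander: steel hex bolt standing on its head, 35 mm across, 68 mm high; this point is half-way up.
- shackle_mid (a point): Bystander: green bow shackle lying flat, about 70 x 80 mm, 22 mm high; this point is its middle.
- bin: Bystander: yellow stock bin of bolts, 150 x 100 mm, 70 mm high; origin at the centre of its underside.
Mind the look-alikes: they are no part of the job. What is shaped like the part that bears depth_mid but pink is not meant.

How it is judged:
By the outcome, as a careful person would: the job done as asked, in the order asked, and still so for the second after the job is handed in, with the robot touching nothing.
It also fails if it takes over 72 s, if anything falls off the work surface, if the arm or the gripper's body presses on something with over 40 N, if the wrist force passes 120 N, or if a joint passes its speed limit or range.

## Working session

There is one attempt and no reset: what is moved stays moved. The work goes in short steps, Python scripts to look and compute and a shell command to move; the robot and the scene stay as the last step left them, time stands still between calls to the robot, and variables do not carry over. Pictures are saved under pics/ and viewed, and the job is handed in when it is done.

```bash
ls; mkdir -p pics
python3 - <<'E'
from cell import env, viewer
import cv2
for n in ("side","top"):
    c=viewer.read_camera(n)
    cv2.imwrite(f"pics/{n}0.png",cv2.resize(c["frame"][:,:,::-1],(800,600),interpolation=cv2.INTER_CUBIC))
    print(n,c["fx"],c["fy"],c["cx"],c["cy"],c["k1"]);print(c["view"].round(4))
o=env.get_obs();print(o["time_s"],o["tool_pos"],o["tool_rot"],o["force"],o["grip_width"],env.tcp_to_grasp)
E
```

```text
pics
side 374.7788480115807 374.7788480115807 255.1790066863311 194.26013317890033 -0.0839439209193541
[[-0.9966 -0.0808 -0.0172  0.5316]
 [-0.0482  0.7376 -0.6735  0.1011]
 [ 0.0671 -0.6704 -0.7389  1.0032]
 [ 0.      0.      0.      1.    ]]
top 393.1415571101392 393.1415571101392 254.05573653511962 191.26718820824763 -0.0779164671971552
[[-2.6000e-02 -9.9970e-01 -3.3000e-03 -2.4600e-02]
 [-9.9130e-01  2.6300e-02 -1.2900e-01  5.4700e-01]
 [ 1.2900e-01 -1.0000e-04 -9.9160e-01  1.1297e+00]
 [ 0.0000e+00  0.0000e+00  0.0000e+00  1.0000e+00]]
0.1 [ 0.22982802 -0.60748607  0.22156303] [ 1.79993869e+02  9.80143785e-02 -6.92701724e+01] [-0.11657139 -0.9046882   0.30028254] 0.0867392903791039 0.0187
```

View pics/top0.png

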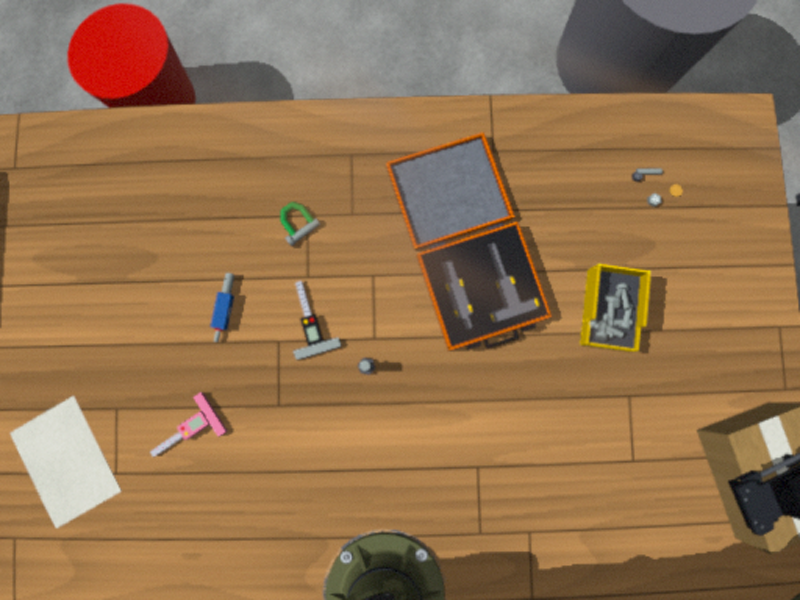

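View pics/side0.png

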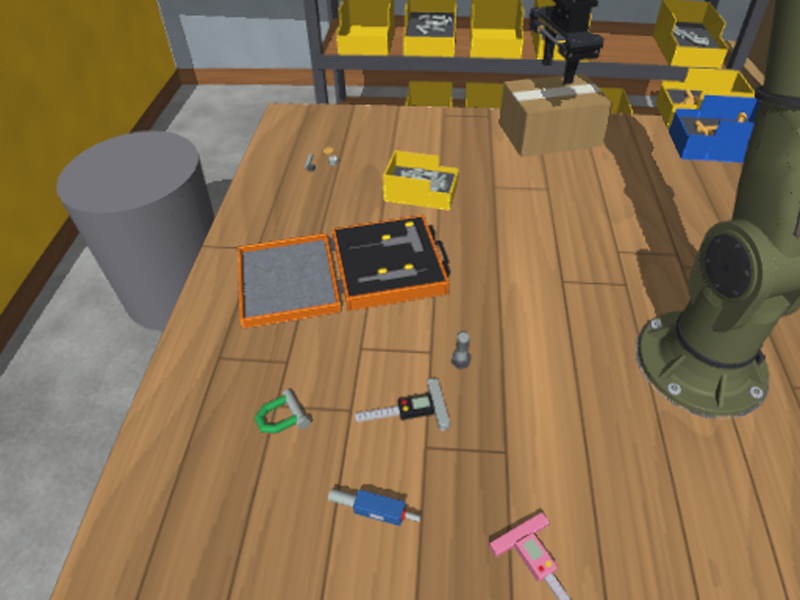

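The top view shows these candidates. For the depth gauge, the black one is at (312,330) and the pink look-alike at (195,422). For the plug gauge there is only the blue one at (222,305). The case is at about (485,285), with the lid folded away from the robot. I'll take close crops to measure.

```bash
cat > h.py <<'E'
import numpy as np, cv2
from cell import env, viewer
def K(c): return np.array([[c["fx"],0,c["cx"]],[0,c["fy"],c["cy"]],[0,0,1.]])
def px(c,P):
    P=np.atleast_2d(P); V=c["view"]; q=(V[:3,:3]@P.T).T+V[:3,3]
    s=q[:,:2]/q[:,2:]; r2=(s**2).sum(1,keepdims=True); s=s*(1+c["k1"]*r2)
    return s*[c["fx"],c["fy"]]+[c["cx"],c["cy"]]
def ray(c,uv):
    d=(np.array(uv,float)-[c["cx"],c["cy"]])/[c["fx"],c["fy"]]; s=d.copy()
    for _ in range(30): s=d/(1+c["k1"]*(s**2).sum())
    V=c["view"];R=V[:3,:3]; return -R.T@V[:3,3], R.T@np.array([*s,1])
def at(c,uv,z):
    o,d=ray(c,uv); return o+d*(z-o[2])/d[2]
def crop(c,x0,y0,w,h,f,name):
    im=c["frame"][y0:y0+h,x0:x0+w,::-1]
    im=cv2.resize(im,(w*f,h*f),interpolation=cv2.INTER_CUBIC)
    for x in range((x0+9)//10*10,x0+w,10):
        cv2.line(im,(int((x+.5-x0)*f),0),(int((x+.5-x0)*f),6),(255,255,255),1); cv2.putText(im,str(x),(int((x+.5-x0)*f)-8,16),0,.35,(255,255,255),1)
    for y in range((y0+9)//10*10,y0+h,10):
        cv2.line(im,(0,int((y+.5-y0)*f)),(6,int((y+.5-y0)*f)),(255,255,255),1); cv2.putText(im,str(y),(8,int((y+.5-y0)*f)+4),0,.35,(255,255,255),1)
    cv2.imwrite(name,im)
E
python3 - <<'E'
from h import *
c=viewer.read_camera("top")
crop(c,128,165,100,75,8,"pics/t_g.png")
crop(c,245,80,110,150,4,"pics/t_case.png")
crop(c,262,135,95,92,6,"pics/t_ins.png")
c=viewer.read_camera("side")
crop(c,200,235,100,105,5,"pics/s_g.png")
crop(c,145,130,150,85,5,"pics/s_case.png")
E
```

```text
(no output)
```

View pics/t_g.png

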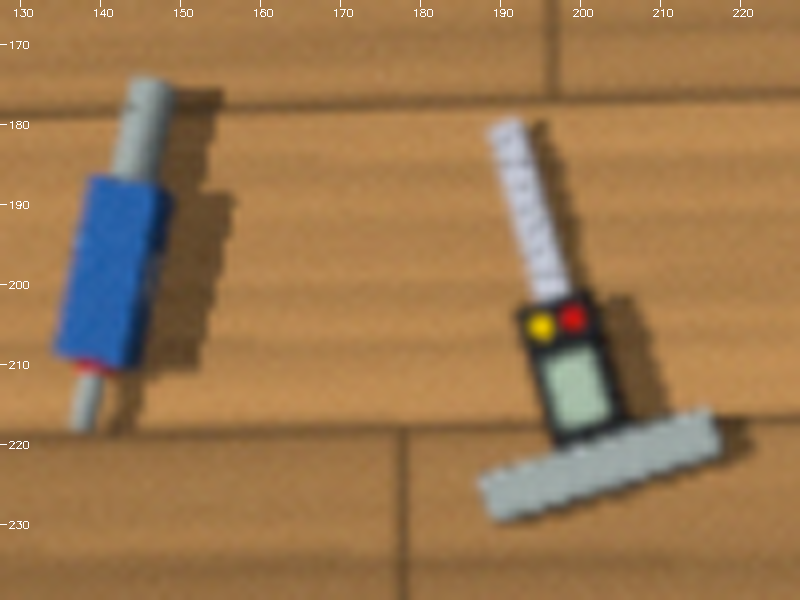

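View pics/t_ins.png

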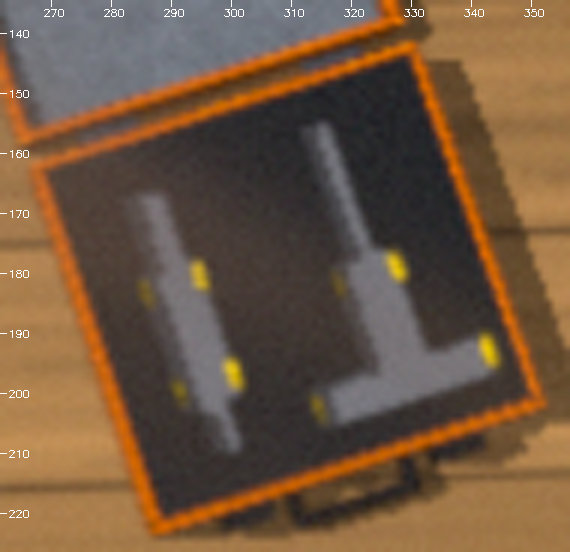

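View pics/s_g.png

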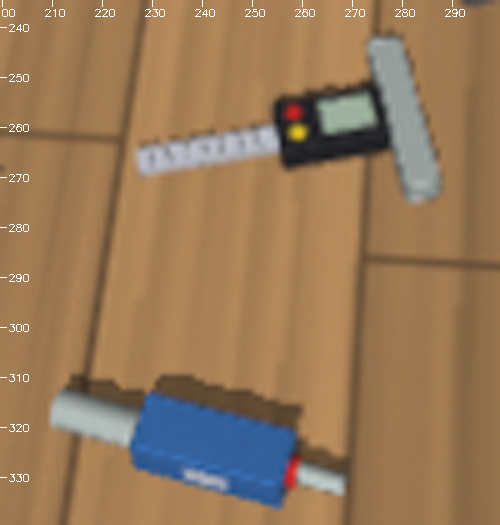

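View pics/s_case.png

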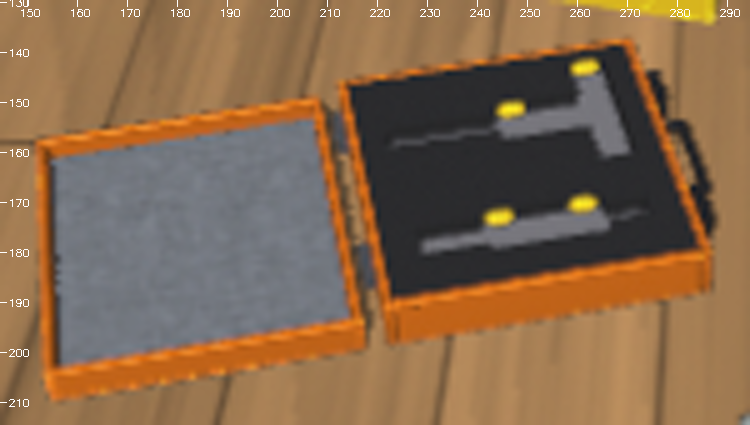

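View pics/t_case.png

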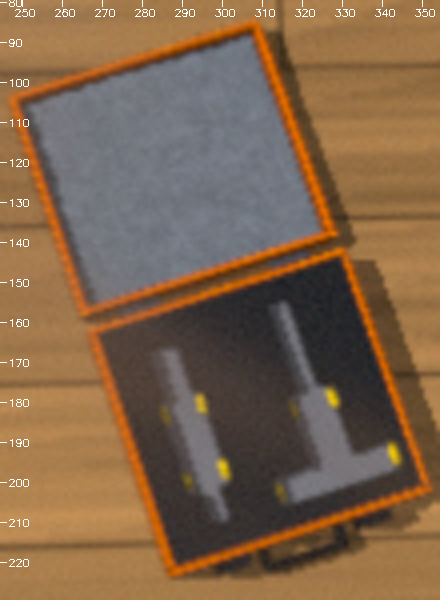

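```bash
cat > fit.py <<'E'
from h import *
from scipy.optimize import minimize
def boxpts(x0,x1,y0,y1,z0,z1): return np.array([[x,y,z] for x in(x0,x1) for y in(y0,y1) for z in(z0,z1)])/1000
PLUG=[boxpts(-35,35,-14,14,-13,13)]   # handle only (blue)
DEPTH=[boxpts(-26,30,-15,15,-10,10),boxpts(-44,-26,-45,45,-10,6)]  # beam height unknown
DEPTHX=[boxpts(-44,-26,-45,45,-10,6)]
def place(P,x,y,z,yaw):
    c,s=np.cos(yaw),np.sin(yaw); return P@np.array([[c,s,0],[-s,c,0],[0,0,1]])+[x,y,z]
def fill(c,roi,polys,S=8):
    x0,y0,w,h=roi; m=np.zeros((h*S,w*S),np.uint8)
    for p in polys: cv2.fillPoly(m,[np.round(((p-[x0,y0]+.5)*S-.5)*16).astype(np.int32)],255,shift=4)
    return cv2.resize(m,(w,h),interpolation=cv2.INTER_AREA)/255.
def sil(c,roi,boxes,q,z):
    return fill(c,roi,[cv2.convexHull(px(c,place(b,q[0],q[1],z,q[2])).astype(np.float32))[:,0] for b in boxes])
def fitsil(cams,masks,rois,boxes,q0,z):
    def f(v):
        q=np.array(v)/[1000,1000,57.3]
        return sum((np.abs(cv2.GaussianBlur(sil(c,r,boxes,q,z)-m,(0,0),.7))**2).sum() for c,m,r in zip(cams,masks,rois))
    v0=np.array(q0)*[1000,1000,57.3]
    r=minimize(f,v0,method="Nelder-Mead",options=dict(initial_simplex=v0+np.array([[0,0,0],[8,0,0],[0,8,0],[0,0,6]]),xatol=.02,fatol=.01))
    return r.x,r.fun
E
python3 - <<'E'
from fit import *
T=viewer.read_camera("top");S=viewer.read_camera("side")
rT=(128,165,100,75);rS=(200,235,100,105)
def hsv(c,r): return cv2.cvtColor(c["frame"][r[1]:r[1]+r[3],r[0]:r[0]+r[2]],cv2.COLOR_RGB2HSV).astype(int)
def blue(c,r):
    h=hsv(c,r); return ((h[...,0]>95)&(h[...,0]<125)&(h[...,1]>110)).astype(float)
def steel(c,r):
    h=hsv(c,r); return ((h[...,1]<90)).astype(np.uint8)
mT,mS=blue(T,rT),blue(S,rS)
print(mT.sum(),mS.sum())
p=[at(T,(140+0,198),.026),at(T,(145,175),.02),at(T,(138,218),.018)]
yaw=np.arctan2(*(p[1]-p[2])[[1,0]]);q0=[p[0][0],p[0][1],yaw];print("plug0",q0)
for n,a in (("T",([T],[mT],[rT])),("S",([S],[mS],[rS])),("TS",([T,S],[mT,mS],[rT,rS]))):
    print("plug",n,*fitsil(*a,PLUG,q0,.013))
# depth
dT=steel(T,rT);dS=steel(S,rS)
p=[at(T,(199,210),.02),at(T,(190,180),.01),at(T,(202.5,222.5),.016)]
yaw=np.arctan2(*(p[1]-p[2])[[1,0]]);q0=[p[0][0],p[0][1],yaw];print("depth0",q0)
vis=[]
for n,c,r,m in (("t",T,rT,dT),("s",S,rS,dS)):
    cv2.imwrite(f"pics/m_{n}.png",cv2.resize(m*255,None,fx=4,fy=4,interpolation=0))
np.save("q0.npy",q0)
# case
cT=[(267.0,162.0),(330.5,141.3),(352.3,201.7),(287.3,223.3)]
cS=[(221.5,190.1),(212.5,146.1),(270.7,137.5),(286.7,179.9)]
C=np.array([[98,103,34],[98,-103,34],[-98,-103,34],[-98,103,34]])/1000
from scipy.optimize import least_squares
for n,L in (("T",[(T,cT)]),("S",[(S,cS)]),("TS",[(T,cT),(S,cS)])):
    f=lambda v:np.concatenate([(px(c,place(C,v[0],v[1],0,v[2]))-u).ravel() for c,u in L])
    r=least_squares(f,[.6,-.17,.3]);print("case",n,r.x*[1000,1000,57.2958],r.fun.round(1))
E
```

```text
214.0 445.0
plug0 [np.float64(0.5361000794236197), np.float64(0.30404062359327877), np.float64(-0.15740516561549103)]
plug T [536.80481193 301.64659067 -13.57101352] 24.13505811410515
plug S [538.1776128  302.76325909 -11.23867833] 42.91644024179974
plug TS [537.67100618 302.46881285 -12.40119248] 67.63622403015623
depth0 [np.float64(0.49607634041957754), np.float64(0.12711187323994844), np.float64(0.28155205208115525)]
case T [ 570.79244002 -204.57539098   16.62815832] [-0.8 -0.5  0.3 -0.5  0.5  0.3 -0.1  0.5]
case S [ 572.20413363 -203.94936642   16.36864405] [-0.4  0.8 -0.5 -0.7  0.3 -0.8  0.6  0.3]
case TS [ 571.50223041 -204.35775844   16.51328902] [-0.8 -0.8  0.3 -0.6  0.4  0.2 -0.2  0.2 -0.1  0.8 -0.3 -0.8  0.4 -0.9
  0.9  0.1]
```

```bash
cat >> fit.py <<'E'
def cyl(x0,x1,r,zc):
    a=np.linspace(0,2*np.pi,24); return np.array([[x,r*np.cos(t),zc+r*np.sin(t)] for x in(x0,x1) for t in a])/1000
def hsv(c,r): return cv2.cvtColor(c["frame"][r[1]:r[1]+r[3],r[0]:r[0]+r[2]],cv2.COLOR_RGB2HSV).astype(int)
def nonwood(c,r):
    h=hsv(c,r); m=((h[...,1]<75)|((h[...,0]>40)&(h[...,0]<165))).astype(np.uint8)
    return m
E
python3 - <<'E'
from fit import *
T=viewer.read_camera("top");S=viewer.read_camera("side")
RP={"t":(130,168,28,55),"s":(206,305,70,35)}; RD={"t":(184,175,40,60),"s":(222,236,70,44)}
rows=[]
for n,c in (("t",T),("s",S)):
    for R in (RP,RD):
        r=R[n]; m=nonwood(c,r); im=c["frame"][r[1]:r[1]+r[3],r[0]:r[0]+r[2],::-1]
        v=np.hstack([im,cv2.cvtColor(m*255,cv2.COLOR_GRAY2BGR)]); v=cv2.resize(v,None,fx=5,fy=5,interpolation=0)
        o=np.zeros((300,720,3),np.uint8);o[:min(300,v.shape[0]),:v.shape[1]]=v[:300]; rows.append(o)
cv2.imwrite("pics/masks.png",cv2.resize(np.vstack([np.hstack(rows[:2]),np.hstack(rows[2:])]),(800,333)))
E
```

```text
(no output)
```

View pics/masks.png

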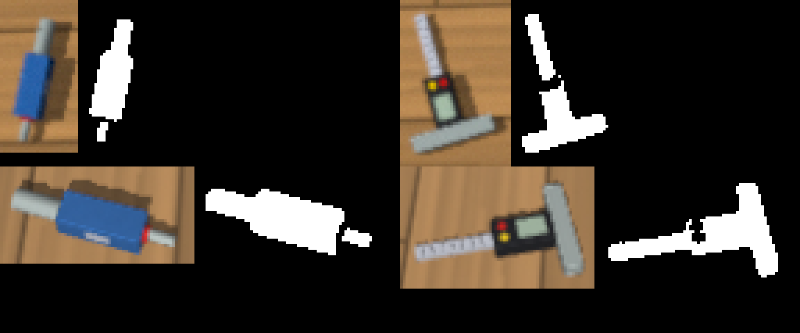

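```bash
cat >> fit.py <<'E'
PLUGF=[boxpts(-35,35,-14,14,-13,13),cyl(35,75,9,0),cyl(-60,-35,5,0)]
DEPTHF=[boxpts(-26,30,-15,15,-10,10),boxpts(-44,-26,-45,45,-10,6),boxpts(30,101,-6,6,-6,2)]
def close(m): return cv2.morphologyEx(m,cv2.MORPH_CLOSE,np.ones((5,5),np.uint8))
def over(c,roi,boxes,q,z,name,f=8):
    x0,y0,w,h=roi; im=cv2.resize(c["frame"][y0:y0+h,x0:x0+w,::-1],(w*f,h*f),interpolation=cv2.INTER_CUBIC)
    for b in boxes:
        P=(px(c,place(b,q[0],q[1],z,q[2]))-[x0,y0]+.5)*f
        cv2.polylines(im,[cv2.convexHull(P.astype(np.float32)).astype(np.int32)],True,(0,255,255),1)
    cv2.imwrite(name,im)
E
python3 - <<'E'
from fit import *
T=viewer.read_camera("top");S=viewer.read_camera("side")
RP={"t":(130,168,28,55),"s":(206,305,70,35)}; RD={"t":(184,175,40,60),"s":(222,236,70,44)}
for nm,R,B,q0,z in (("plug",RP,PLUGF,[.537,.302,-.22],.013),("depth",RD,DEPTHF,[.496,.127,.2815],.010)):
    m={n:close(nonwood(c,R[n])).astype(float) for n,c in (("t",T),("s",S))}
    for n,a in (("T",([T],[m["t"]],[R["t"]])),("S",([S],[m["s"]],[R["s"]])),("TS",([T,S],[m["t"],m["s"]],[R["t"],R["s"]]))):
        x,f=fitsil(*a,B,q0,z); print(nm,n,x.round(2),round(f,1))
    q=x/[1000,1000,57.2958]
    over(T,R["t"],B,q,z,f"pics/o_{nm}_t.png");over(S,R["s"],B,q,z,f"pics/o_{nm}_s.png")
a=[cv2.imread(f"pics/o_{n}.png") for n in ("plug_t","depth_t","plug_s","depth_s")]
H=700;W=1200;o=np.zeros((850,1150,3),np.uint8)
o[:a[0].shape[0],:a[0].shape[1]]=a[0];o[:a[1].shape[0],230:230+a[1].shape[1]]=a[1]
o[:280,560:560+560]=a[2];o[300:300+352,560:1120]=a[3]
cv2.imwrite("pics/o_all.png",cv2.resize(o,(800,591)))
E
```

```text
plug T [534.96 302.74 -11.73] 3.3
plug S [536.85 303.07 -11.22] 4.3
plug TS [536.3  302.98 -11.43] 11.8
depth T [492.1  126.62  15.5 ] 20.7
depth S [493.67 128.09  15.41] 15.5
depth TS [493.03 127.46  15.34] 42.9
```

View pics/o_all.png

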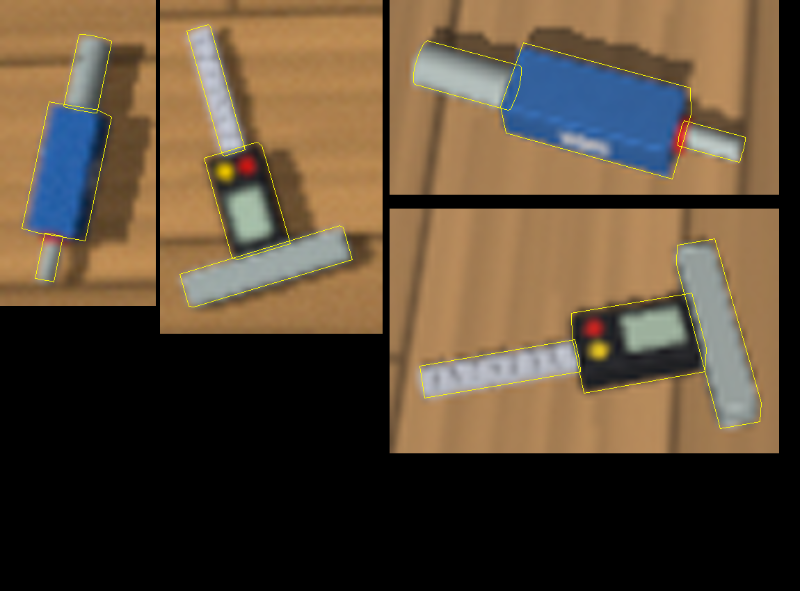

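The overlays fit well: plug at (536,303), yaw -11.4°, and depth gauge at (493,127), yaw 15.3°. The two cameras disagree by about 1.5 mm. The chosen depth gauge has a black body and the pink one is excluded. Next I'll fit the pockets.

```bash
cat >> fit.py <<'E'
def rect(x0,x1,y): return np.array([[x0,-y,0],[x1,-y,0],[x1,y,0],[x0,y,0]])/1000.
PPK=[rect(-37,37,16),rect(37,77,11),rect(-62,-37,7)]; PNUB=[(26,16),(-26,16)]
DPK=[rect(-46,-24,47),rect(-24,32,17),rect(32,103,8)]; DNUB=[(-35,47),(20,17)]
def pocket(c,roi,rects,nubs,q,nl=9):
    f=lambda z:fill(c,roi,[px(c,place(r,q[0],q[1],z,q[2])) for r in rects])
    m=np.minimum(f(.022),f(.034))
    nb=[]
    for x,y in nubs:
        for s in (1,-1):
            a=np.linspace(0,2*np.pi,16); yc=y-4.5+6
            P=np.array([[x+dx,s*(yc+6*np.cos(t)),4+6*np.sin(t)] for dx in(-nl/2,nl/2) for t in a if yc+6*np.cos(t)<=y+.1])/1000
            nb.append(cv2.convexHull(px(c,place(P,q[0],q[1],.022,q[2])).astype(np.float32))[:,0])
    return np.clip(m-fill(c,roi,nb),0,1)
E
python3 - <<'E'
from fit import *
T=viewer.read_camera("top");S=viewer.read_camera("side")
RP={"t":(280,163,26,52),"s":(226,166,54,18)}; RD={"t":(309,151,40,58),"s":(219,140,55,26)}
yaw=16.5/57.2958
outs=[]
for nm,R,rects,nubs,uv in (("plug",RP,PPK,PNUB,(294,189)),("depth",RD,DPK,DNUB,(325,188))):
    p=at(T,uv,.022); 
    ms={}
    for n,c in (("t",T),("s",S)):
        r=R[n]; im=c["frame"][r[1]:r[1]+r[3],r[0]:r[0]+r[2]].astype(float)
        b=im[...,2]; lo,hi=np.percentile(b,15),np.percentile(b,96); ms[n]=np.clip((b-lo-.15*(hi-lo))/(.7*(hi-lo)),0,1)   # blue channel: yellow is dark
    for lab,L in (("T",[(T,"t")]),("S",[(S,"s")]),("TS",[(T,"t"),(S,"s")])):
        def f(v):
            q=np.array(v)/[1000,1000,57.2958]
            return sum((cv2.GaussianBlur(pocket(c,R[n],rects,nubs,q)-ms[n],(0,0),.7)**2).sum() for c,n in L)
        v0=np.array([p[0]*1000,p[1]*1000,16.5])
        r=minimize(f,v0,method="Nelder-Mead",options=dict(initial_simplex=v0+np.array([[0,0,0],[6,0,0],[0,6,0],[0,0,4]]),xatol=.02,fatol=.005))
        print(nm,lab,r.x.round(2),round(r.fun,2))
    q=r.x/[1000,1000,57.2958]
    for n,c in (("t",T),("s",S)):
        m=pocket(c,R[n],rects,nubs,q); im=c["frame"][R[n][1]:R[n][1]+R[n][3],R[n][0]:R[n][0]+R[n][2],::-1]
        v=np.hstack([cv2.resize(x,None,fx=5,fy=5,interpolation=0) for x in (im,cv2.cvtColor((m*255).astype(np.uint8),cv2.COLOR_GRAY2BGR),cv2.cvtColor((ms[n]*255).astype(np.uint8),cv2.COLOR_GRAY2BGR))])
        outs.append(v)
o=np.zeros((820,1450,3),np.uint8)
for v,(x,y) in zip(outs,((0,0),(620,0),(0,300),(620,300))): o[y:y+v.shape[0],x:x+v.shape[1]]=v
cv2.imwrite("pics/pk.png",cv2.resize(o[:600],(800,331)))
E
```

```text
plug T [ 546.41 -158.13   16.75] 31.55
plug S [ 549.44 -153.97   16.46] 0.82
plug TS [ 548.34 -156.28   17.95] 43.27
depth T [ 553.84 -253.66   16.22] 28.81
depth S [ 556.42 -249.6    16.95] 15.42
depth TS [ 554.78 -252.3    16.01] 55.48
```

View pics/pk.png

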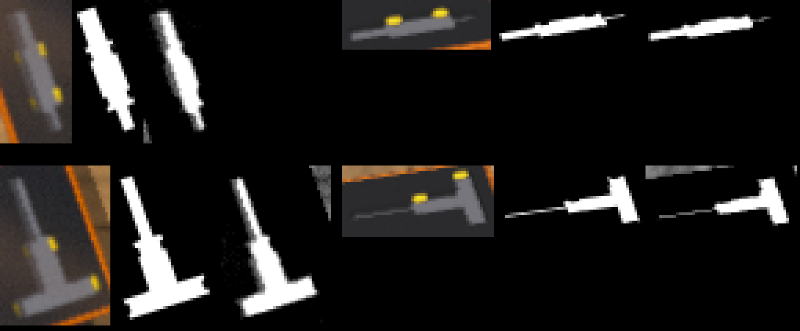

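```bash
cat > go.py <<'E'
import sys,numpy as np
from scipy.spatial.transform import Rotation as Ro
from cell import env
o=env.get_obs(); p=np.array(o["tool_pos"]); R=Ro.from_euler("xyz",o["tool_rot"],degrees=True)
print("t",round(o["time_s"],2),"p",(p*1000).round(1),"rot",np.round(o["tool_rot"],2),"F",np.round(o["force"],1),"M",np.round(o["wrist_torque"],2),"w",round(o["grip_width"]*1000,1),"q",np.round(o["qpos"],0))
if len(sys.argv)>1:
    x,y,z,yaw=map(float,sys.argv[1:5]); t=np.array([x,y,z])/1000
    d=R.inv().apply(t-p)/.1; rv=(R.inv()*Ro.from_euler("xyz",[180,0,yaw],degrees=True)).as_rotvec(degrees=True)/90
    print("shift",d.round(3),"turn",rv.round(3))
E
python3 go.py 485.8 125.5 120 -74.7
```

```text
t 0.6 p [ 230.  -608.   222.6] rot [ 1.800e+02 -1.000e-02 -6.927e+01] F [-0.1 -0.9 -0.2] M [-0.   -0.02  0.02] w 87.2 q [70. 18. -4. 83.  1. 79. -3.]
shift [-5.955 -4.988  1.025] turn [ 0.   -0.    0.06]
```

```bash
python3 -m pendant '[[-0.08,-0.08,0,0,0,0.01],[-0.22,-0.22,0,0,0,0.02],[-0.38,-0.38,0,0,0,0.03],[-0.54,-0.54,0,0,0,0.04],[-0.7,-0.7,0,0,0,0.05],[-0.85,-0.85,0,0,0,0.06],[-0.95,-0.95,0,0,0,0.06],[-1,-1,0,0,0,0.06]]' 50 20; python3 go.py 485.8 125.5 120 -74.7
```

```text
time_s: 1.6
tool_pos: [0.2888, -0.4782, 0.2228]
tool_rot: [-180.0, -0.0, -74.6]
force: [0.3, -0.1, 0.1]
grip_width: 0.0499
t 1.6 p [ 288.8 -478.2  222.8] rot [-1.80e+02 -3.00e-02 -7.46e+01] F [ 0.3 -0.1  0.1] M [-0.03  0.03 -0.05] w 49.9 q [ 63.   8.  -8.  96.   1.  76. -19.]
shift [-5.297 -3.502  1.026] turn [-0.    -0.     0.001]
```

```bash
python3 -m pendant '[[-0.1,-0.09,0,0,0,0],[-0.25,-0.23,0,0,0,0],[-0.4,-0.36,0,0,0,0],[-0.55,-0.5,0,0,0,0],[-0.7,-0.65,0,0,0,0],[-0.8,-0.75,0,0,0,0],[-0.9,-0.85,0,0,0,0],[-1,-0.95,0,0,0,0]]' 50 && python3 -m pendant '[[-0.12,-0.12,0,0,0,0],[-0.25,-0.24,0,0,0,0],[-0.38,-0.36,0,0,0,0],[-0.5,-0.48,0,0,0,0],[-0.62,-0.6,0,0,0,0],[-0.75,-0.72,0,0,0,0],[-0.88,-0.84,0,0,0,0],[-1,-0.95,0,0,0,0]]' 50; python3 go.py 485.8 125.5 120 -74.7
```

```text
time_s: 2.6
tool_pos: [0.3537, -0.3569, 0.2225]
tool_rot: [180.0, -0.0, -74.7]
force: [0.6, -0.4, -1.3]
grip_width: 0.0505
time_s: 3.6
tool_pos: [0.4191, -0.2348, 0.2225]
tool_rot: [180.0, -0.0, -74.7]
force: [-0.1, 0.3, -0.3]
grip_width: 0.0495
t 3.6 p [ 419.1 -234.8  222.5] rot [180.    -0.   -74.65] F [-0.1  0.3 -0.3] M [ 0.07 -0.02 -0.01] w 49.5 q [ 49.  -2. -22. 106.  -1.  76. -48.]
shift [-3.298 -1.597  1.025] turn [ 0.    -0.     0.001]
```

```bash
python3 -m pendant '[[-0.12,-0.06,0,0,0,0],[-0.25,-0.12,0,0,0,0],[-0.38,-0.2,0,0,0,0],[-0.5,-0.25,0,0,0,0],[-0.62,-0.3,0,0,0,0],[-0.75,-0.38,0,0,0,0],[-0.88,-0.44,0,0,0,0],[-1,-0.5,0,0,0,0]]' 50 && python3 -m pendant '[[-0.12,-0.06,0,0,0,0],[-0.25,-0.12,0,0,0,0],[-0.38,-0.2,0,0,0,0],[-0.5,-0.25,0,0,0,0],[-0.62,-0.3,0,0,0,0],[-0.75,-0.38,0,0,0,0],[-0.88,-0.44,0,0,0,0],[-1,-0.5,0,0,0,0]]' 50 &&  python3 -m pendant '[[-0.12,-0.06,0,0,0,0],[-0.25,-0.12,0,0,0,0],[-0.38,-0.2,0.1,0,0,0],[-0.5,-0.25,0.3,0,0,0],[-0.62,-0.3,0.5,0,0,0],[-0.75,-0.38,0.7,0,0,0],[-0.88,-0.44,0.9,0,0,0],[-1,-0.5,1,0,0,0]]' 50; python3 go.py 485.8 125.5 40 -74.7
```

```text
time_s: 4.6
tool_pos: [0.4405, -0.1252, 0.2226]
tool_rot: [180.0, -0.0, -74.7]
force: [0.4, 0.3, -0.8]
grip_width: 0.0499
time_s: 5.6
tool_pos: [0.4623, -0.0156, 0.2225]
tool_rot: [180.0, -0.0, -74.7]
force: [-0.0, 0.4, -0.4]
grip_width: 0.0502
time_s: 6.6
tool_pos: [0.4833, 0.094, 0.1214]
tool_rot: [179.9, 0.0, -74.7]
force: [-0.1, -0.4, 0.2]
grip_width: 0.05
t 6.6 p [483.3  94.  121.4] rot [ 1.7992e+02  4.0000e-02 -7.4670e+01] F [-0.1 -0.4  0.2] M [-0.01  0.01 -0.03] w 50.0 q [ 28.   7. -44. 111.   5.  64. -93.]
shift [-0.297 -0.108  0.814] turn [0.001 0.    0.   ]
```

```bash
python3 -m pendant '[[-0.06,-0.02,0.1,0,0,0],[-0.12,-0.05,0.25,0,0,0],[-0.2,-0.08,0.4,0,0,0],[-0.25,-0.1,0.55,0,0,0],[-0.28,-0.11,0.7,0,0,0],[-0.3,-0.11,0.78,0,0,0],[-0.3,-0.11,0.81,0,0,0],[-0.3,-0.11,0.81,0,0,0]]' 50; python3 go.py 485.8 125.5 13.5 -74.7
python3 - <<'E'
from h import *
crop(viewer.read_camera("side"),205,215,100,75,8,"pics/s1.png")
crop(viewer.read_camera("top"),165,165,80,75,8,"pics/t1.png")
E
```

```text
time_s: 7.6
tool_pos: [0.4867, 0.1247, 0.0416]
tool_rot: [-180.0, -0.0, -74.7]
force: [-0.2, -0.7, -0.4]
grip_width: 0.0501
t 7.6 p [486.7 124.7  41.6] rot [-1.7999e+02 -1.0000e-02 -7.4690e+01] F [-0.2 -0.7 -0.4] M [-0.04  0.04 -0.02] w 50.1 q [  23.   15.  -44.  114.   13.   56. -102.]
shift [-0.01   0.007  0.281] turn [-0. -0.  0.]
```

View pics/s1.png

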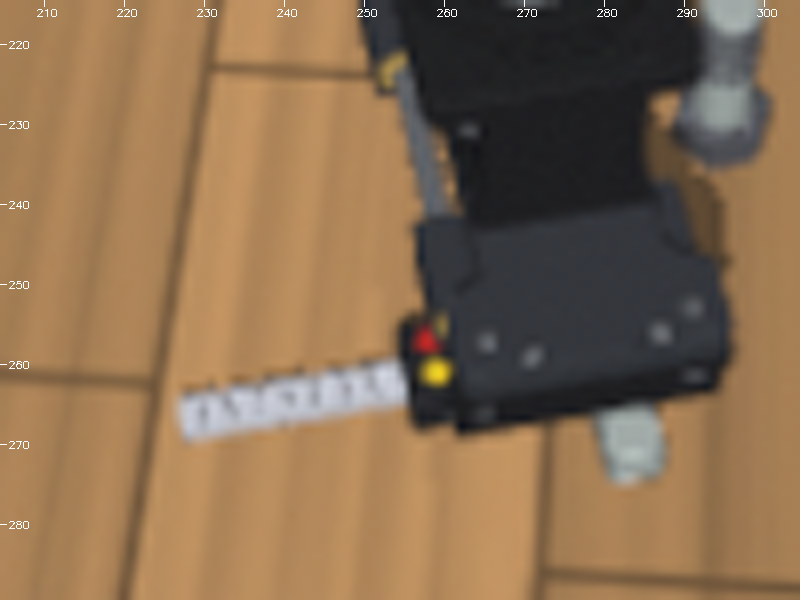

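View pics/t1.png

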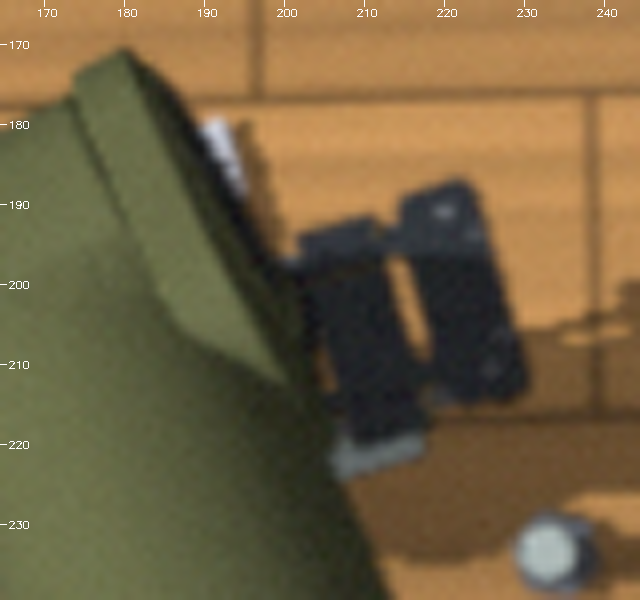

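```bash
python3 -m pendant '[[0,0,0.04,0,0,0],[0,0.01,0.09,0,0,0],[0,0.01,0.14,0,0,0],[0,0.01,0.2,0,0,0],[0,0.01,0.25,0,0,0],[0,0.01,0.28,0,0,0],[0,0.01,0.28,0,0,0],[0,0.01,0.28,0,0,0]]' 50; python3 go.py 485.8 125.5 13.2 -74.7
```

```text
time_s: 8.7
tool_pos: [0.4857, 0.1247, 0.0136]
tool_rot: [-180.0, -0.0, -74.7]
force: [0.2, -0.5, 0.6]
grip_width: 0.05
t 8.7 p [485.7 124.7  13.6] rot [-179.99   -0.    -74.67] F [ 0.2 -0.5  0.6] M [0.02 0.01 0.  ] w 50.0 q [  22.   18.  -43.  115.   15.   53. -104.]
shift [-0.007 -0.003  0.004] turn [-0. -0.  0.]
```

Close the jaws.

```bash
python3 -m pendant '[[0,0,0,0,0,0],[0,0,0,0,0,0],[0,0,0,0,0,0],[0,0,0,0,0,0],[0,0,0,0,0,0],[0,0,0,0,0,0],[0,0,0,0,0,0],[0,0,0,0,0,0]]' 0 40; python3 go.py 500 80 100 -73.5
```

```text
time_s: 9.7
tool_pos: [0.4856, 0.1248, 0.0136]
tool_rot: [-180.0, 0.0, -74.7]
force: [-1.5, 1.0, 1.4]
grip_width: 0.0294
t 9.7 p [485.6 124.8  13.6] rot [-179.99    0.    -74.67] F [-1.5  1.   1.4] M [ 0.25  0.1  -0.04] w 29.4 q [  22.   18.  -43.  115.   15.   53. -104.]
shift [ 0.47  -0.02  -0.864] turn [-0.     0.    -0.013]
```

```bash
python3 -m pendant '[[0,0,-0.08,0,0,0],[0,0,-0.25,0,0,0],[0,0,-0.45,0,0,0],[0,0,-0.65,0,0,0],[0.1,0,-0.85,0,0,0],[0.25,-0.02,-0.9,0,0,0],[0.4,-0.04,-0.9,0,0,0],[0.5,-0.06,-0.9,0,0,0]]' 0 40; python3 go.py 548.4 -252.1 100 -73.5
```

```text
time_s: 10.7
tool_pos: [0.5045, 0.0763, 0.1027]
tool_rot: [179.9, 0.0, -74.8]
force: [0.4, 0.0, -2.0]
grip_width: 0.0292
t 10.7 p [504.5  76.3 102.7] rot [179.92   0.   -74.77] F [ 0.4  0.  -2. ] M [-0.01  0.05 -0.04] w 29.2 q [ 29.  11. -43. 110.   8.  63. -93.]
shift [3.284 0.439 0.028] turn [ 0.001  0.    -0.014]
```

```bash
python3 -m pendant '[[0.1,0.01,0,0,0,0],[0.22,0.03,0,0,0,0],[0.36,0.05,0,0,0,0],[0.5,0.07,0,0,0,0],[0.64,0.09,0,0,0,-0.005],[0.78,0.11,0,0,0,-0.01],[0.9,0.12,0,0,0,-0.014],[1,0.13,0,0,0,-0.014]]' 0 40 && python3 -m pendant '[[0.1,0.01,0,0,0,0],[0.22,0.03,0,0,0,0],[0.36,0.05,0,0,0,0],[0.5,0.07,0,0,0,0],[0.64,0.09,0,0,0,0],[0.78,0.11,0,0,0,0],[0.9,0.12,0,0,0,0],[1,0.13,0,0,0,0]]' 0 40 && python3 -m pendant '[[0.12,0.01,0,0,0,0],[0.26,0.03,0,0,0,0],[0.42,0.05,0,0,0,0],[0.57,0.07,0,0,0,0],[0.72,0.09,0,0,0,0],[0.86,0.11,0,0,0,0],[0.95,0.12,0,0,0,0],[1,0.13,0,0,0,0]]' 0 40 ; python3 go.py 548.4 -252.1 65 -73.5
```

```text
time_s: 11.7
tool_pos: [0.5187, -0.0227, 0.1035]
tool_rot: [-180.0, -0.0, -73.4]
force: [-0.8, -0.1, -2.4]
grip_width: 0.0292
time_s: 12.7
tool_pos: [0.5348, -0.1222, 0.1035]
tool_rot: [180.0, 0.0, -73.4]
force: [-0.1, 0.3, -1.8]
grip_width: 0.0288
time_s: 13.7
tool_pos: [0.5507, -0.2214, 0.1034]
tool_rot: [180.0, 0.0, -73.4]
force: [0.4, -0.1, -1.6]
grip_width: 0.0291
t 13.7 p [ 550.7 -221.4  103.4] rot [ 1.800e+02  1.000e-02 -7.343e+01] F [ 0.4 -0.1 -1.6] M [ 0.02  0.07 -0.01] w 29.1 q [ 46.  20. -32.  99.  11.  65. -63.]
shift [0.287 0.11  0.384] turn [0.    0.    0.001]
```

```bash
python3 -m pendant '[[0.04,0.01,0.02,0,0,0],[0.1,0.03,0.08,0,0,0],[0.16,0.05,0.16,0,0,0],[0.22,0.08,0.24,0,0,0],[0.26,0.1,0.32,0,0,0],[0.29,0.11,0.38,0,0,0],[0.29,0.11,0.38,0,0,0],[0.29,0.11,0.38,0,0,0]]' 0 40 ; python3 go.py 548.4 -252.1 50 -73.5;  python3 - <<'E'
from h import *
c=viewer.read_camera("side");crop(c,205,120,100,75,8,"pics/s2.png")
c=viewer.read_camera("top");crop(c,270,130,100,90,8,"pics/t2.png")
E
```

```text
time_s: 14.7
tool_pos: [0.5487, -0.2516, 0.0658]
tool_rot: [-180.0, -0.0, -73.4]
force: [1.0, 0.4, -1.3]
grip_width: 0.0295
t 14.7 p [ 548.7 -251.6   65.8] rot [-1.7997e+02 -1.0000e-02 -7.3390e+01] F [ 1.   0.4 -1.3] M [0.01 0.03 0.01] w 29.5 q [ 48.  23. -31.  99.  13.  62. -61.]
shift [0.003 0.005 0.158] turn [-0.    -0.     0.001]
```

View pics/s2.png

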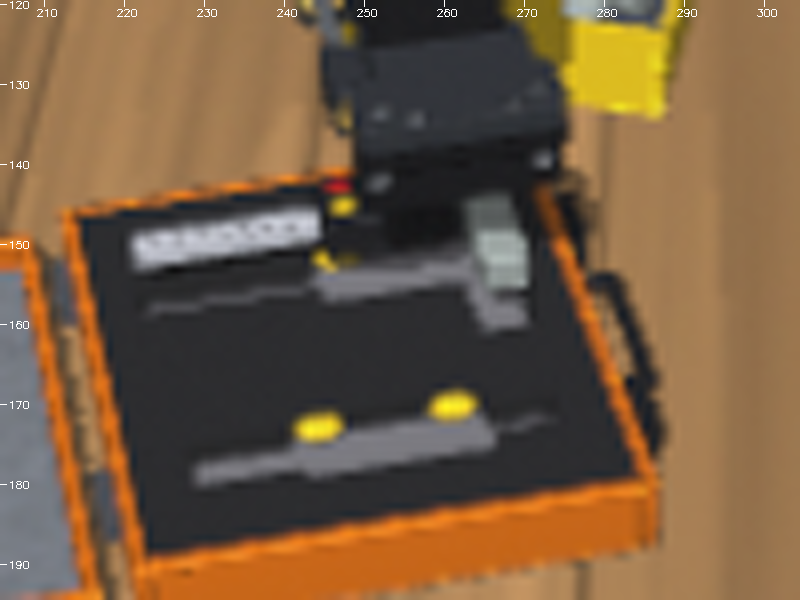

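View pics/t2.png

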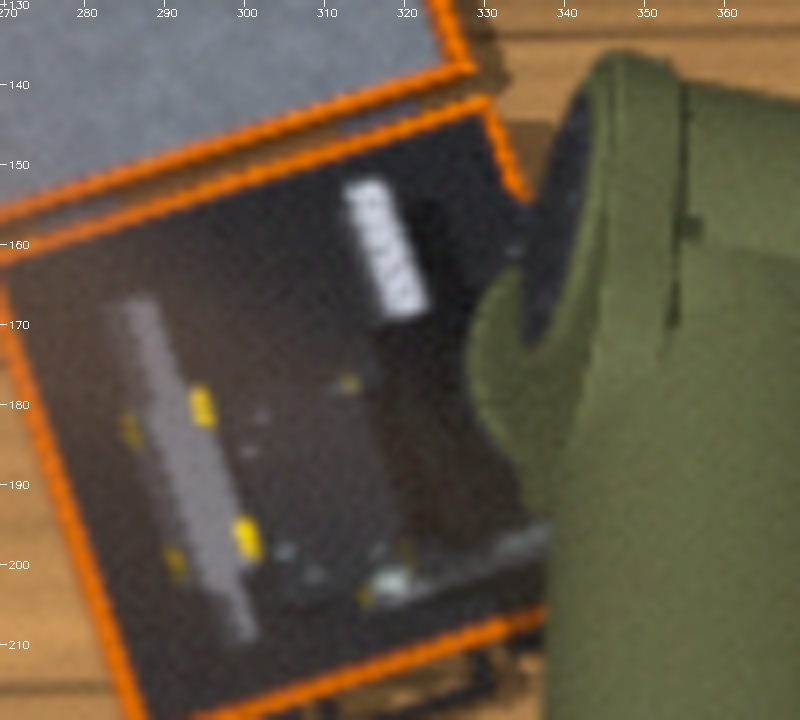

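```bash
cat > beam.py <<'E'
from fit import *
import sys
def run(rT,rS,thT,thS,z,q0,yaw,B=[boxpts(30,101,-6,6,-6,2)]):
    T=viewer.read_camera("top");S=viewer.read_camera("side")
    for n,c,r,(lo,hi) in (("T",T,rT,thT),("S",S,rS,thS)):
        g=c["frame"][r[1]:r[1]+r[3],r[0]:r[0]+r[2],2].astype(float); m=np.clip((g-lo)/(hi-lo),0,1)
        f=lambda v:(cv2.GaussianBlur(sil(c,r,B,[v[0]/1e3,v[1]/1e3,yaw/57.2958],z)-m,(0,0),.7)**2).sum()
        v0=np.array(q0); R=minimize(f,v0,method="Nelder-Mead",options=dict(initial_simplex=v0+np.array([[0,0],[5,0],[0,5]]),xatol=.02,fatol=.002))
        print(n,R.x.round(2),round(R.fun,2),"of",round(m.sum(),1))
E
python3 - <<'E'
from beam import *
t=np.array([548.7,-251.6]); a=np.deg2rad(16.6); e=np.array([np.cos(a),np.sin(a)])
print("tool-pred",t+7.5*e)
run((311,149,14,18),(217,143,25,12),(90,190),(90,190),.0622,t+7.5*e,16.6)
E
```

```text
tool-pred [ 555.88741931 -249.45733724]
T [ 555.18 -250.26] 0.21 of 66.2
S [ 555.64 -249.49] 3.15 of 74.2
```

Run:
```python
from fit import *
T=viewer.read_camera("top");S=viewer.read_camera("side")
fs=cv2.resize(cv2.imread("pics/s_case.png"),(150,85),interpolation=cv2.INTER_AREA); ft=cv2.resize(cv2.imread("pics/t_ins.png"),(95,92),interpolation=cv2.INTER_AREA)
def fitp(c,f,off,roi,rects,nubs,v0,yaw,excl=None,lo=60,hi=115):
    x,y,w,h=roi; b=f[y-off[1]:y-off[1]+h,x-off[0]:x-off[0]+w,0].astype(float); m=np.clip((b-lo)/(hi-lo),0,1)
    wt=np.ones_like(m)
    if excl is not None: wt=cv2.erode(fill(c,roi,[px(c,place(np.array([[92,97,34],[92,-97,34],[-92,-97,34],[-92,97,34]])/1000.,.5715,-.2043,0,.2882))]),np.ones((3,3)))>.5
    F=lambda v:((cv2.GaussianBlur(pocket(c,roi,rects,nubs,[v[0]/1e3,v[1]/1e3,(yaw if len(v)<3 else v[2])/57.2958])-m,(0,0),.7)**2)*wt).sum()
    for s in (np.array(v0,float),np.array([*v0,yaw],float)):
        n=len(s); R=minimize(F,s,method="Nelder-Mead",options=dict(initial_simplex=s+np.vstack([np.zeros(n),3*np.eye(n)]),xatol=.02,fatol=.002))
        print(R.x.round(2),round(R.fun,2),end="  ")
    print(np.percentile(b,[5,50,95]))
for nm,roi,r,n,v in (("plug",(226,166,54,18),PPK,PNUB,(549.4,-154)),("depth",(219,140,55,26),DPK,DNUB,(556.4,-249.6))):
    print(nm); fitp(S,fs,(145,130),roi,r,n,v,16.5,1)
for nm,roi,r,n,v in (("plug",(280,163,26,52),PPK,PNUB,(548,-155)),("depth",(309,151,40,58),DPK,DNUB,(555,-250))):
    for lo,hi in ((60,115),(50,80)):
        print(nm,"T"); fitp(T,ft,(262,135),roi,r,n,v,16.5,1,lo,hi)
```

```text
plug
[ 549.43 -153.94] 1.28  [ 549.37 -153.98   16.42] 1.27  [ 39.55  45.   123.  ]
depth
[ 556.68 -250.02] 2.92  [ 556.64 -249.64   16.79] 2.69  [ 41.  45. 123.]
plug T
[ 546.14 -158.67] 39.79  [ 546.51 -157.72   15.45] 40.26  [ 41.    54.   120.45]
plug T
[ 547.69 -157.08] 12.42  [ 547.71 -157.06   16.6 ] 12.4  [ 41.    54.   120.45]
depth T
[ 554.3  -253.91] 35.42  [ 554.34 -254.08   16.52] 34.97  [ 24.  47. 121.]
depth T
[ 554.23 -253.12] 5.2  [ 554.39 -252.9    16.33] 5.27  [ 24.  47. 121.]
```

Run:
```python
from fit import *
T=viewer.read_camera("top");S=viewer.read_camera("side")
fs=cv2.resize(cv2.imread("pics/s_case.png"),(150,85),interpolation=cv2.INTER_AREA); ft=cv2.resize(cv2.imread("pics/t_ins.png"),(95,92),interpolation=cv2.INTER_AREA)
def draw(c,f,off,roi,q,F,gain=1.6):
    x,y,w,h=roi; im=cv2.resize(f[y-off[1]:y-off[1]+h,x-off[0]:x-off[0]+w],(w*F,h*F),interpolation=cv2.INTER_CUBIC)
    im=np.clip(im*gain,0,255).astype(np.uint8)
    for z,col in ((.022,(255,255,0)),(.034,(0,255,0))):
        for r in DPK: cv2.polylines(im,[np.round((px(c,place(r,q[0]/1e3,q[1]/1e3,z,q[2]/57.2958))-[x,y]+.5)*F).astype(int)],True,col,1)
    return im
a=draw(T,ft,(262,135),(305,148,46,64),(555.5,-250.4,16.5),9); b=draw(T,ft,(262,135),(305,148,46,64),(554.3,-253,16.5),9)
cv2.imwrite("pics/ovT.png",cv2.resize(np.hstack([a,b]),(800,556)))
cv2.imwrite("pics/ovS.png",draw(S,fs,(145,130),(217,134,60,30),(556.6,-249.9,16.5),13))
```

```text
(no output)
```

View pics/ovT.png

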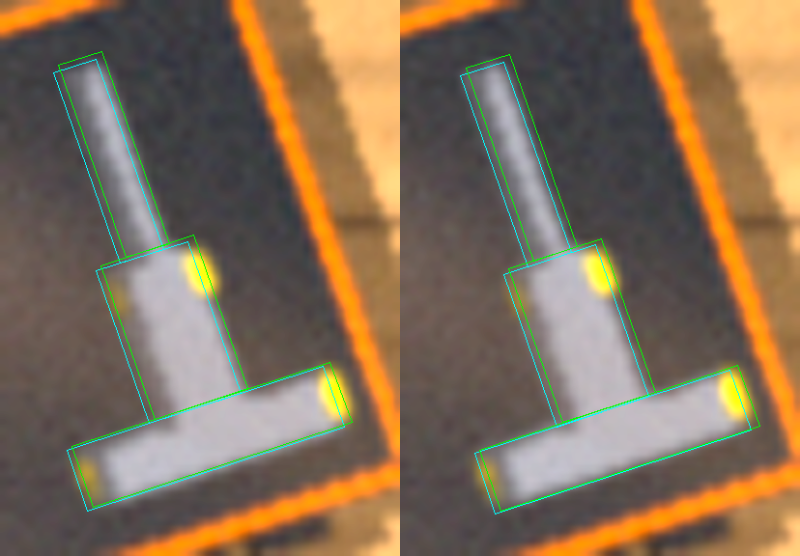

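View pics/ovS.png

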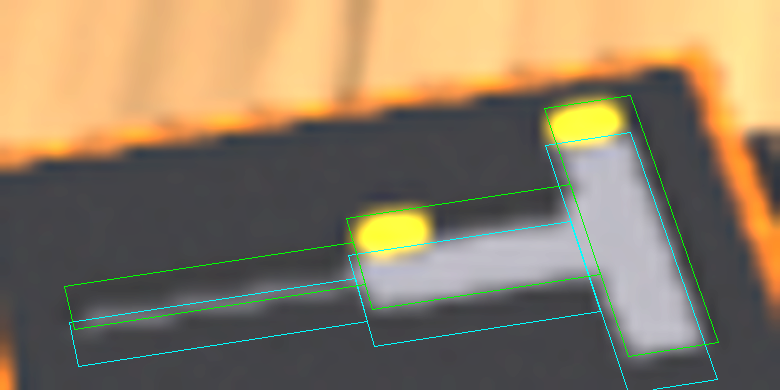

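```bash
python3 go.py 549.3 -251.9 48 -73.5
```

```text
t 15.1 p [ 548.5 -251.9   65.7] rot [-1.800e+02 -2.000e-02 -7.341e+01] F [-0.9  0.2 -2.2] M [ 0.    0.02 -0.03] w 29.2 q [ 48.  23. -31.  99.  13.  62. -61.]
shift [ 0.002 -0.008  0.177] turn [-0.    -0.     0.001]
```

```bash
python3 -m pendant '[[0,-0.01,0.02,0,0,0],[0,-0.01,0.05,0,0,0],[0,-0.01,0.09,0,0,0],[0,-0.01,0.13,0,0,0],[0,-0.01,0.16,0,0,0],[0,-0.01,0.18,0,0,0],[0,-0.01,0.18,0,0,0],[0,-0.01,0.18,0,0,0]]' 0 60; python3 go.py 549.3 -251.9 44 -73.5
python3 - <<'E'
from beam import *
t=np.array(env.get_obs()["tool_pos"]); a=np.deg2rad(16.55); e=np.array([np.cos(a),np.sin(a)])
print("tool-pred",t[:2]*1000+7.5*e)
run((311,151,14,18),(217,147,25,13),(90,190),(90,190),t[2]-.0036,t[:2]*1000+7.5*e,16.55)
crop(viewer.read_camera("side"),205,120,100,75,8,"pics/s3.png")
E
```

```text
time_s: 16.1
tool_pos: [0.5495, -0.2516, 0.0477]
tool_rot: [-180.0, -0.0, -73.4]
force: [0.2, -0.1, -2.1]
grip_width: 0.029
t 16.1 p [ 549.5 -251.6   47.7] rot [-1.7999e+02 -1.0000e-02 -7.3410e+01] F [ 0.2 -0.1 -2.1] M [-0.01  0.01 -0.  ] w 29.0 q [ 47.  24. -30. 100.  14.  60. -62.]
shift [0.002 0.002 0.037] turn [-0.    -0.     0.001]
tool-pred [ 556.66704931 -249.51195522]
T [ 555.53 -250.08] 0.29 of 67.3
S [ 557.54 -248.61] 2.78 of 72.4
```

View pics/s3.png

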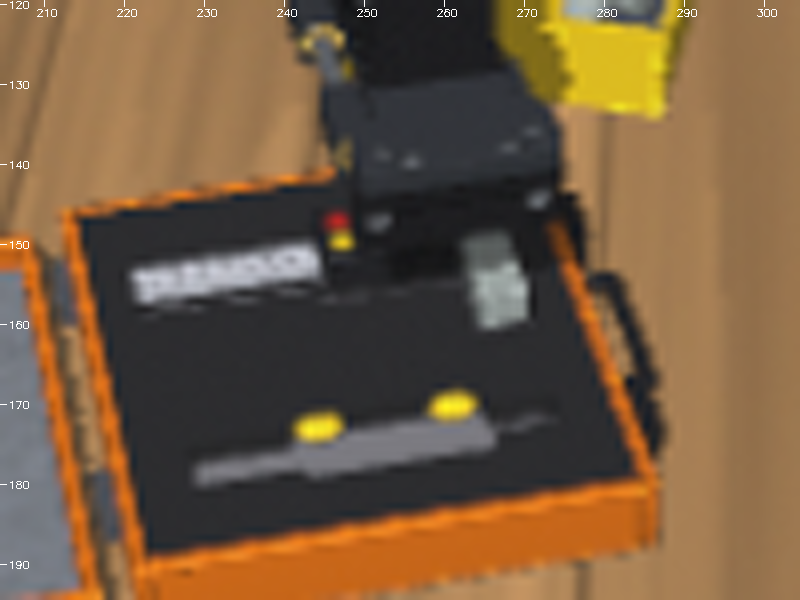

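```bash
python3 -m pendant '[[0.002,0.004,0.005,0,0,0.001],[0.002,0.004,0.01,0,0,0.001],[0.002,0.004,0.015,0,0,0.001],[0.002,0.004,0.02,0,0,0.001],[0.002,0.004,0.025,0,0,0.001],[0.002,0.004,0.03,0,0,0.001],[0.002,0.004,0.035,0,0,0.001],[0.002,0.004,0.035,0,0,0.001]]' 0 60; python3 go.py 549.2 -251.9 42 -73.5
```

```text
time_s: 17.25
tool_pos: [0.5493, -0.2523, 0.0443]
tool_rot: [-180.0, -0.0, -73.5]
force: [0.2, -1.6, -1.1]
grip_width: 0.029
t 17.25 p [ 549.3 -252.3   44.3] rot [-1.7998e+02 -4.0000e-02 -7.3510e+01] F [ 0.2 -1.6 -1.1] M [-0.15 -0.04 -0.01] w 29.0 q [ 47.  24. -30. 100.  14.  59. -62.]
shift [-0.004  0.     0.023] turn [-0. -0. -0.]
```

```bash
python3 -m pendant '[[0,0,0.003,0,0,0],[0,0,0.006,0,0,0],[0,0,0.009,0,0,0],[0,0,0.012,0,0,0],[0,0,0.015,0,0,0],[0,0,0.018,0,0,0],[0,0,0.02,0,0,0],[0,0,0.02,0,0,0]]' 0 60; python3 go.py 549.2 -251.9 42 -73.5
```

```text
time_s: 18.25
tool_pos: [0.5497, -0.2525, 0.0436]
tool_rot: [-180.0, -0.1, -73.5]
force: [-2.1, -1.4, 9.9]
grip_width: 0.029
t 18.25 p [ 549.7 -252.5   43.6] rot [-1.7996e+02 -1.0000e-01 -7.3510e+01] F [-2.1 -1.4  9.9] M [-0.16  0.5  -0.01] w 29.0 q [ 47.  24. -30. 100.  14.  59. -62.]
shift [-0.007  0.003  0.016] turn [-0.    -0.001 -0.   ]
```

```bash
python3 -m pendant '[[-0.002,0.002,0.002,0,0,0],[-0.004,0.004,0.004,0,0,0],[-0.004,0.004,0.006,0,0,0],[-0.004,0.004,0.008,0,0,0],[-0.004,0.004,0.01,0,0,0],[-0.004,0.004,0.01,0,0,0],[-0.004,0.004,0.01,0,0,0],[-0.004,0.004,0.01,0,0,0]]' 0 60; python3 go.py 549.2 -251.9 42 -73.5
```

```text
time_s: 19.25
tool_pos: [0.5498, -0.2524, 0.0432]
tool_rot: [-179.9, -0.2, -73.5]
force: [-2.5, 0.4, 10.4]
grip_width: 0.0285
t 19.25 p [ 549.8 -252.4   43.2] rot [-1.7991e+02 -1.5000e-01 -7.3510e+01] F [-2.5  0.4 10.4] M [-0.1   0.59  0.01] w 28.5 q [ 47.  24. -30. 100.  14.  59. -62.]
shift [-0.007  0.004  0.012] turn [-0.001 -0.002 -0.   ]
```

```bash
python3 -m pendant '[[0,0,0.003,0,0,0],[0,0,0.006,0,0,0],[0,0,0.009,0,0,0],[0,0,0.012,0,0,0],[0,0,0.012,0,0,0],[0,0,0.012,0,0,0],[0,0,0.012,0,0,0],[0,0,0.012,0,0,0]]' 0 60; python3 go.py 549.2 -251.9 42 -73.5
python3 - <<'E'
from h import *
crop(viewer.read_camera("side"),205,120,100,75,8,"pics/s4.png")
E
```

```text
time_s: 20.25
tool_pos: [0.5502, -0.2524, 0.0424]
tool_rot: [-179.9, -0.2, -73.5]
force: [-2.0, 0.3, 12.4]
grip_width: 0.0287
t 20.25 p [ 550.2 -252.4   42.4] rot [-179.87   -0.18  -73.49] F [-2.   0.3 12.4] M [-0.16  0.5   0.05] w 28.7 q [ 47.  24. -30. 100.  14.  59. -62.]
shift [-0.008  0.009  0.004] turn [-0.001 -0.002  0.   ]
```

View pics/s4.png

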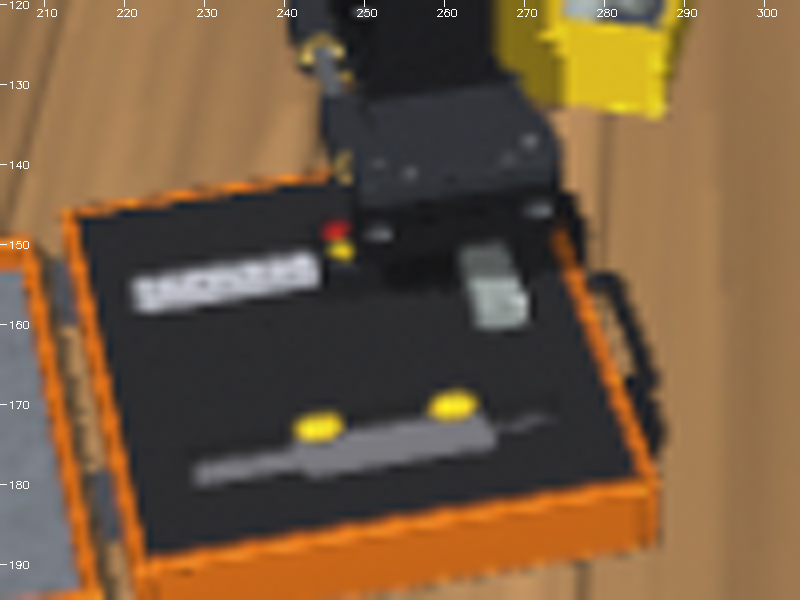

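```bash
python3 -m pendant '[[-0.002,0.003,0.003,0,0,0],[-0.005,0.006,0.006,0,0,0],[-0.008,0.009,0.009,0,0,0],[-0.008,0.009,0.012,0,0,0],[-0.008,0.009,0.015,0,0,0],[-0.008,0.009,0.015,0,0,0],[-0.008,0.009,0.015,0,0,0],[-0.008,0.009,0.015,0,0,0]]' 0 60; python3 go.py 549.2 -251.9 42 -73.5
```

```text
time_s: 21.3
tool_pos: [0.5497, -0.2519, 0.04]
tool_rot: [-179.8, -0.2, -73.5]
force: [1.3, -1.1, 5.2]
grip_width: 0.0288
t 21.3 p [ 549.7 -251.9   40. ] rot [-179.78   -0.19  -73.49] F [ 1.3 -1.1  5.2] M [-0.38 -0.41  0.05] w 28.8 q [ 47.  24. -30. 100.  14.  59. -62.]
shift [-0.002  0.005 -0.02 ] turn [-0.002 -0.002  0.   ]
```

```bash
python3 -m pendant '[[-0.002,0.003,0.005,0,0,0],[-0.002,0.003,0.01,0,0,0],[-0.002,0.003,0.015,0,0,0],[-0.002,0.003,0.02,0,0,0],[-0.002,0.003,0.023,0,0,0],[-0.002,0.003,0.025,0,0,0],[-0.002,0.003,0.025,0,0,0],[-0.002,0.003,0.025,0,0,0]]' 0 60; python3 go.py 549.2 -251.9 36 -73.5
```

```text
time_s: 22.3
tool_pos: [0.5477, -0.2518, 0.036]
tool_rot: [-179.9, -0.1, -73.5]
force: [3.6, -2.3, 1.5]
grip_width: 0.029
t 22.3 p [ 547.7 -251.8   36. ] rot [-1.7994e+02 -8.0000e-02 -7.3520e+01] F [ 3.6 -2.3  1.5] M [-0.79 -0.89 -0.04] w 29.0 q [ 47.  25. -30. 101.  14.  58. -62.]
shift [ 0.005 -0.014 -0.   ] turn [-0.001 -0.001 -0.   ]
```

```bash
python3 -m pendant '[[0.002,-0.004,0,0,0,0],[0.003,-0.008,0.002,0,0,0],[0.004,-0.012,0.004,0,0,0],[0.004,-0.012,0.006,0,0,0],[0.004,-0.012,0.008,0,0,0],[0.004,-0.012,0.01,0,0,0],[0.004,-0.012,0.01,0,0,0],[0.004,-0.012,0.01,0,0,0]]' 0 60; python3 go.py 549.2 -251.9 36 -73.5
```

```text
time_s: 23.3
tool_pos: [0.5477, -0.2518, 0.0356]
tool_rot: [179.9, -0.0, -73.5]
force: [-0.6, -3.7, 8.3]
grip_width: 0.0285
t 23.3 p [ 547.7 -251.8   35.6] rot [ 1.7991e+02 -4.0000e-02 -7.3530e+01] F [-0.6 -3.7  8.3] M [-0.79  0.18 -0.01] w 28.5 q [ 47.  25. -30. 100.  14.  59. -62.]
shift [ 0.005 -0.014 -0.004] turn [ 0.001 -0.    -0.   ]
```

```bash
python3 -m pendant '[[0,0,-0.005,0,0,0],[0,0,-0.01,0,0,0],[0,0,-0.01,0,0,0],[0,0,-0.05,0,0,0],[0,0,-0.15,0,0,0],[0,0,-0.25,0,0,0],[0,0,-0.33,0,0,0],[0,0,-0.35,0,0,0]]' 45 30; python3 go.py 549.2 -251.9 36 -73.5;  python3 - <<'E'
from h import *
crop(viewer.read_camera("side"),205,120,100,75,8,"pics/s5.png")
crop(viewer.read_camera("top"),270,130,100,90,8,"pics/t5.png")
E
```

```text
time_s: 24.3
tool_pos: [0.549, -0.2514, 0.071]
tool_rot: [-179.9, -0.1, -73.5]
force: [0.4, -1.0, 0.9]
grip_width: 0.0454
t 24.3 p [ 549.  -251.4   71. ] rot [-1.7994e+02 -8.0000e-02 -7.3500e+01] F [ 0.4 -1.   0.9] M [-0.04  0.02  0.06] w 45.4 q [ 48.  22. -31.  99.  13.  62. -61.]
shift [ 0.005 -0.     0.35 ] turn [-0.001 -0.001 -0.   ]
```

View pics/s5.png

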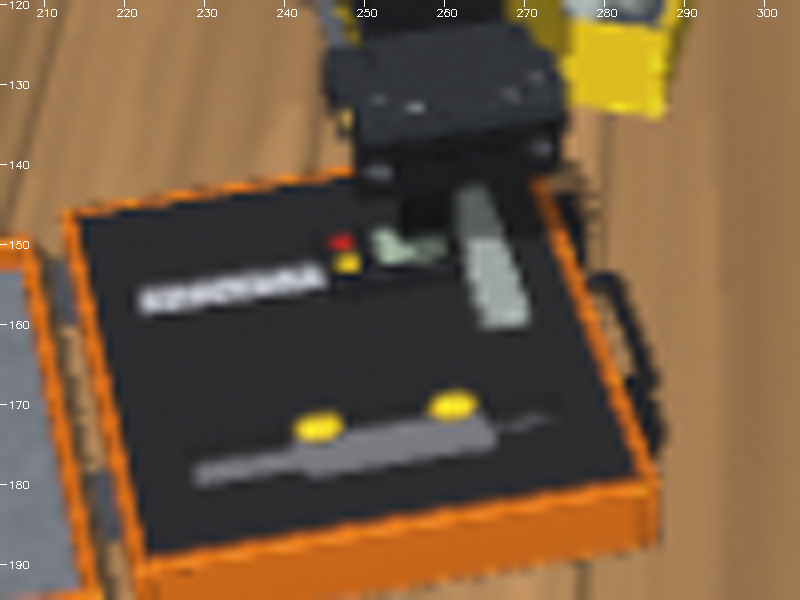

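View pics/t5.png

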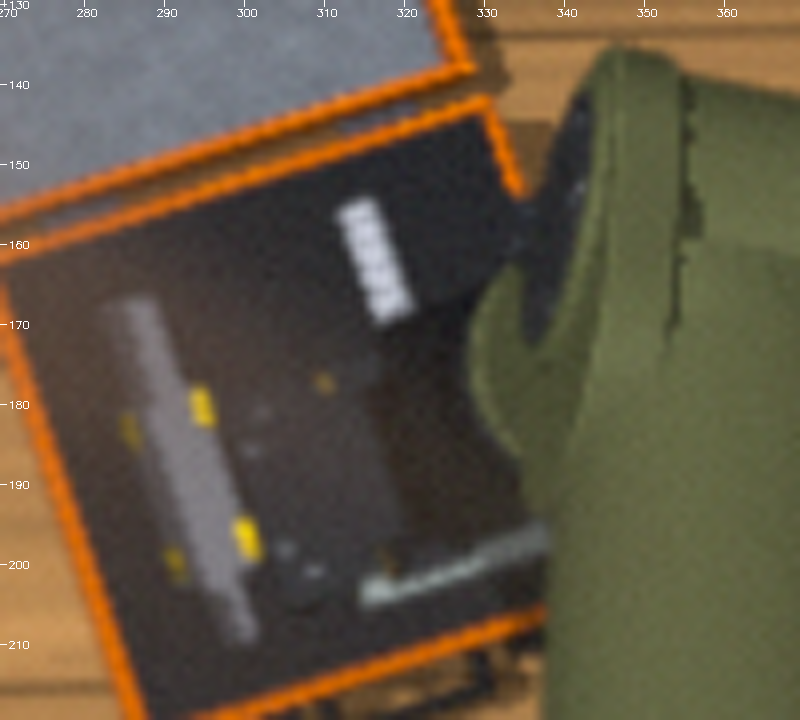

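```bash
python3 -m pendant '[[0.005,0,0,0,0,0],[0.005,0,0,0,0,0],[0.005,0,0,0,0,0],[0.005,0,0.05,0,0,0],[0.005,0,0.13,0,0,0],[0.005,0,0.2,0,0,0],[0.005,0,0.25,0,0,0],[0.005,0,0.26,0,0,0]]' 0 20; python3 go.py 549.0 -251.9 42 -73.5
```

```text
time_s: 25.4
tool_pos: [0.5482, -0.2514, 0.0432]
tool_rot: [180.0, 0.0, -73.5]
force: [0.2, 0.4, 0.1]
grip_width: 0.0004
t 25.4 p [ 548.2 -251.4   43.2] rot [ 1.7996e+02  4.0000e-02 -7.3500e+01] F [0.2 0.4 0.1] M [0.03 0.04 0.03] w 0.4 q [ 47.  24. -30. 100.  14.  59. -62.]
shift [ 0.007 -0.006  0.012] turn [0. 0. 0.]
```

```bash
python3 -m pendant '[[0.004,-0.003,0.006,0,0,0],[0.004,-0.003,0.012,0,0,0],[0.004,-0.003,0.016,0,0,0],[0.004,-0.003,0.02,0,0,0],[0.004,-0.003,0.024,0,0,0],[0.004,-0.003,0.028,0,0,0],[0.004,-0.003,0.028,0,0,0],[0.004,-0.003,0.028,0,0,0]]' 0 20; python3 go.py 549.0 -251.9 42 -73.5
```

```text
time_s: 26.4
tool_pos: [0.5491, -0.252, 0.0425]
tool_rot: [180.0, -0.0, -73.5]
force: [-3.1, 1.2, 8.2]
grip_width: 0.0002
t 26.4 p [ 549.1 -252.    42.5] rot [ 1.7999e+02 -5.0000e-02 -7.3500e+01] F [-3.1  1.2  8.2] M [ 0.25  0.73 -0.01] w 0.2 q [ 47.  24. -30. 100.  14.  59. -62.]
shift [-0.001  0.001  0.005] turn [ 0.    -0.001 -0.   ]
```

```bash
python3 -m pendant '[[0,0,0.003,0,0,0],[0,0,0.006,0,0,0],[0,0,0.009,0,0,0],[0,0,0.011,0,0,0],[0,0,0.013,0,0,0],[0,0,0.013,0,0,0],[0,0,0.013,0,0,0],[0,0,0.013,0,0,0]]' 0 20; python3 go.py 549.0 -251.9 42 -73.5
```

```text
time_s: 27.4
tool_pos: [0.5491, -0.2519, 0.0424]
tool_rot: [180.0, -0.1, -73.5]
force: [-6.8, 1.5, 15.7]
grip_width: 0.0006
t 27.4 p [ 549.1 -251.9   42.4] rot [ 1.7997e+02 -7.0000e-02 -7.3500e+01] F [-6.8  1.5 15.7] M [0.52 1.38 0.02] w 0.6 q [ 47.  24. -30. 100.  14.  59. -62.]
shift [-0.001  0.001  0.004] turn [ 0.    -0.001 -0.   ]
```

```bash
python3 -m pendant '[[-0.001,0.002,0.002,0,0,0],[-0.001,0.004,0.004,0,0,0],[-0.001,0.006,0.006,0,0,0],[-0.001,0.006,0.008,0,0,0],[-0.001,0.006,0.008,0,0,0],[-0.001,0.006,0.008,0,0,0],[-0.001,0.006,0.008,0,0,0],[-0.001,0.006,0.008,0,0,0]]' 0 20; python3 go.py 540.0 -200 130 -73.5
```

```text
time_s: 28.4
tool_pos: [0.5492, -0.252, 0.0424]
tool_rot: [-180.0, -0.1, -73.5]
force: [-5.5, 2.9, 18.9]
grip_width: 0.0002
t 28.4 p [ 549.2 -252.    42.4] rot [-1.7998e+02 -1.1000e-01 -7.3490e+01] F [-5.5  2.9 18.9] M [0.67 1.49 0.  ] w 0.2 q [ 47.  24. -30. 100.  14.  59. -62.]
shift [-0.523 -0.06  -0.877] turn [-0.    -0.001  0.   ]
```

```bash
python3 -m pendant '[[0,0,-0.05,0,0,0],[0,0,-0.2,0,0,0],[-0.1,-0.03,-0.4,0,0,0.03],[-0.25,-0.07,-0.6,0,0,0.06],[-0.45,-0.12,-0.75,0,0,0.1],[-0.65,-0.18,-0.85,0,0,0.15],[-0.85,-0.22,-0.88,0,0,0.2],[-1,-0.26,-0.88,0,0,0.25]]' 50 20; python3 go.py 536.3 303 120 -101.4
```

```text
time_s: 29.4
tool_pos: [0.5452, -0.1476, 0.1279]
tool_rot: [-179.9, -0.0, -96.1]
force: [-0.8, -0.2, -0.7]
grip_width: 0.0497
t 29.4 p [ 545.2 -147.6  127.9] rot [-1.7993e+02 -1.0000e-02 -9.6100e+01] F [-0.8 -0.2 -0.7] M [ 0.02  0.04 -0.  ] w 49.7 q [ 40.  14. -32. 101.   8.  66. -90.]
shift [-4.471  0.568  0.078] turn [-0.001 -0.     0.059]
```

```bash
python3 -m pendant '[[-0.12,0.02,0,0,0,0.01],[-0.25,0.04,0,0,0,0.02],[-0.38,0.05,0,0,0,0.03],[-0.5,0.07,0,0,0,0.04],[-0.62,0.08,0,0,0,0.05],[-0.75,0.1,0,0,0,0.06],[-0.88,0.11,0,0,0,0.06],[-1,0.12,0,0,0,0.06]]' 50 20 && python3 -m pendant '[[-0.12,0,0,0,0,0],[-0.25,0,0,0,0,0],[-0.38,0,0,0,0,0],[-0.5,0.01,0,0,0,0],[-0.62,0.01,0,0,0,0],[-0.75,0.01,0,0,0,0],[-0.88,0.02,0,0,0,0],[-1,0.03,0,0,0,0]]' 50 20; python3 go.py 536.3 303 120 -101.4;  python3 - <<'E'
from h import *
c=viewer.read_camera("side");np.save("S6.npy",c["frame"]);crop(c,205,130,85,60,9,"pics/s6.png")
c=viewer.read_camera("top");np.save("T6.npy",c["frame"]);crop(c,260,130,100,90,7,"pics/t6.png")
E
```

```text
time_s: 30.4
tool_pos: [0.5434, -0.0471, 0.1269]
tool_rot: [-180.0, 0.0, -101.4]
force: [-0.3, -0.1, 0.1]
grip_width: 0.0494
time_s: 31.4
tool_pos: [0.5603, 0.0516, 0.1269]
tool_rot: [180.0, 0.0, -101.4]
force: [-0.6, 0.5, 0.3]
grip_width: 0.0497
t 31.4 p [560.3  51.6 126.9] rot [ 180.      0.   -101.39] F [-0.6  0.5  0.3] M [ 0.05 -0.01 -0.03] w 49.7 q [  25.   15.  -38.  102.   10.   67. -117.]
shift [-2.417  0.731  0.069] turn [0. 0. 0.]
```

View pics/s6.png

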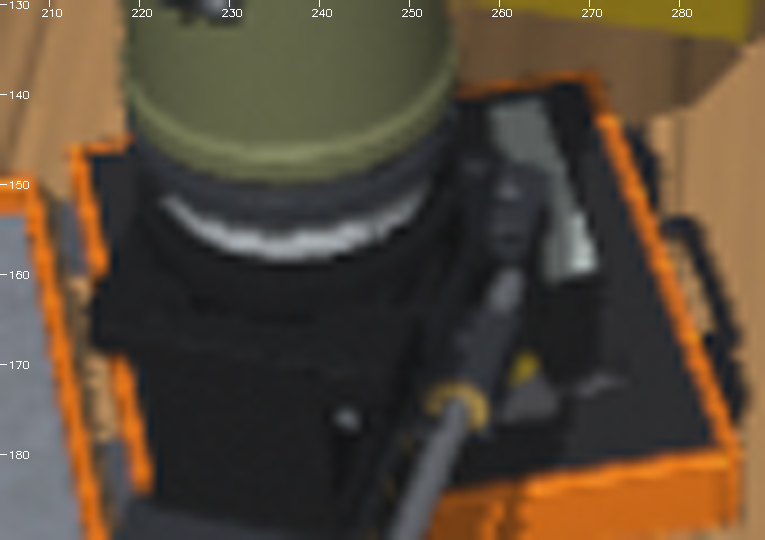

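View pics/t6.png

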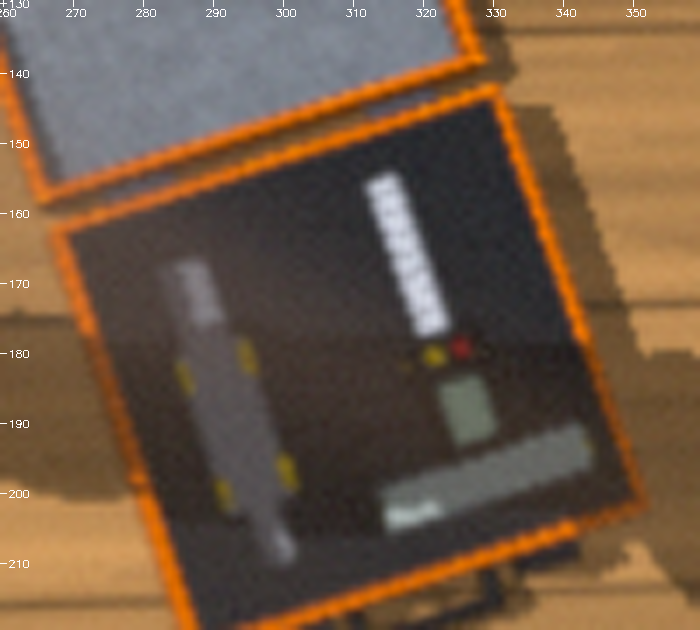

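```bash
python3 -m pendant '[[-0.12,0.04,0,0,0,0],[-0.25,0.08,0,0,0,0],[-0.38,0.12,0,0,0,0],[-0.5,0.16,0,0,0,0],[-0.62,0.2,0,0,0,0],[-0.75,0.24,0,0,0,0],[-0.88,0.28,0,0,0,0],[-1,0.32,0,0,0,0]]' 50 20 && python3 -m pendant '[[-0.12,0.04,0,0,0,0],[-0.25,0.08,0,0,0,0],[-0.38,0.12,0.05,0,0,0],[-0.5,0.16,0.1,0,0,0],[-0.62,0.2,0.2,0,0,0],[-0.75,0.24,0.3,0,0,0],[-0.88,0.28,0.4,0,0,0],[-1,0.31,0.5,0,0,0]]' 50 20; python3 go.py 536.3 303 45 -101.4
```

```text
time_s: 32.5
tool_pos: [0.5485, 0.156, 0.1269]
tool_rot: [-180.0, 0.0, -101.4]
force: [-0.2, 0.2, 0.2]
grip_width: 0.0502
time_s: 33.5
tool_pos: [0.5377, 0.2601, 0.076]
tool_rot: [180.0, -0.0, -101.4]
force: [0.9, 0.4, -1.2]
grip_width: 0.05
t 33.5 p [537.7 260.1  76. ] rot [ 1.7998e+02 -1.0000e-02 -1.0138e+02] F [ 0.9  0.4 -1.2] M [0.08 0.01 0.04] w 50.0 q [   5.   24.  -41.   99.   17.   63. -143.]
shift [-0.418  0.098  0.31 ] turn [ 0. -0.  0.]
```

Joint 7 is near its limit at this yaw (-143° of -154°), so I'll use the half-turn-equivalent grasp.

```bash
python3 -m pendant '[[-0.05,0.01,0,0,0,-0.11],[-0.1,0.02,0,0,0,-0.23],[-0.15,0.04,0,0,0,-0.35],[-0.2,0.05,0,0,0,-0.47],[-0.26,0.06,0,0,0,-0.59],[-0.32,0.08,0,0,0,-0.71],[-0.38,0.09,0,0,0,-0.83],[-0.42,0.1,0,0,0,-0.95]]' 50 20 && python3 -m pendant '[[0,0,0,0,0,-0.11],[0,0,0,0,0,-0.23],[0,0,0,0,0,-0.35],[0,0,0,0,0,-0.47],[0,0,0,0,0,-0.59],[0,0,0,0,0,-0.71],[0,0,0,0,0,-0.83],[0,0,0,0,0,-0.95]]' 50 20; python3 go.py 536.3 303 45 78.6
```

```text
time_s: 34.5
tool_pos: [0.5364, 0.303, 0.0765]
tool_rot: [-180.0, 0.0, -15.9]
force: [-0.1, -0.2, -0.2]
grip_width: 0.0501
time_s: 35.5
tool_pos: [0.5366, 0.3026, 0.0764]
tool_rot: [-180.0, -0.0, 69.1]
force: [0.3, 1.6, -0.5]
grip_width: 0.0497
t 35.5 p [536.6 302.6  76.4] rot [-1.7999e+02 -1.0000e-02  6.9120e+01] F [ 0.3  1.6 -0.5] M [ 0.01 -0.1   0.08] w 49.7 q [ 20.  43. -73.  96.  42.  74.   8.]
shift [ 0.003 -0.005  0.314] turn [-0.    -0.    -0.105]
```

```bash
python3 -m pendant '[[0,0,0,0,0,-0.03],[0,0,0,0,0,-0.06],[0,0,0.02,0,0,-0.09],[0,0,0.06,0,0,-0.105],[0,0,0.1,0,0,-0.105],[0,0,0.14,0,0,-0.105],[0,0,0.18,0,0,-0.105],[0,0,0.2,0,0,-0.105]]' 50 20; python3 go.py 536.3 303 13.5 78.6
```

```text
time_s: 36.5
tool_pos: [0.5364, 0.3022, 0.0566]
tool_rot: [-180.0, 0.0, 78.2]
force: [0.6, -0.6, 0.1]
grip_width: 0.0503
t 36.5 p [536.4 302.2  56.6] rot [-1.7999e+02  2.0000e-02  7.8250e+01] F [ 0.6 -0.6  0.1] M [ 0.09 -0.12 -0.01] w 50.3 q [ 20.  45. -73.  97.  45.  73.  16.]
shift [ 0.007 -0.002  0.431] turn [-0.     0.    -0.004]
```

q3 is holding steady at -73°. Descend and close.

```bash
python3 -m pendant '[[0.005,0,0.06,0,0,0],[0.007,0,0.14,0,0,-0.004],[0.007,0,0.22,0,0,-0.004],[0.007,0,0.3,0,0,-0.004],[0.007,0,0.37,0,0,-0.004],[0.007,0,0.41,0,0,-0.004],[0.007,0,0.43,0,0,-0.004],[0.007,0,0.43,0,0,-0.004]]' 50 20; python3 go.py 536.3 303 13.5 78.6
```

```text
time_s: 37.5
tool_pos: [0.5366, 0.303, 0.0139]
tool_rot: [180.0, 0.0, 78.6]
force: [0.4, 0.3, -0.6]
grip_width: 0.05
t 37.5 p [536.6 303.   13.9] rot [180.     0.    78.62] F [ 0.4  0.3 -0.6] M [ 0.1  -0.21 -0.01] w 50.0 q [ 19.  47. -70.  98.  47.  70.  15.]
shift [-0.001 -0.003  0.004] turn [0. 0. 0.]
```

```bash
python3 -m pendant '[[0,0,0,0,0,0],[0,0,0,0,0,0],[0,0,0,0,0,0],[0,0,0,0,0,0],[0,0,-0.02,0,0,0],[0,0,-0.15,0,0,0],[0,0,-0.35,0,0,0],[0,0,-0.5,0,0,0]]' 0 50; python3 go.py 548.7 -154.3 110 106.5
```

```text
time_s: 38.5
tool_pos: [0.537, 0.3036, 0.0661]
tool_rot: [179.9, -0.1, 78.6]
force: [-0.6, 0.9, -2.0]
grip_width: 0.027
t 38.5 p [537.  303.6  66.1] rot [ 1.7993e+02 -7.0000e-02  7.8620e+01] F [-0.6  0.9 -2. ] M [ 0.07 -0.07 -0.02] w 27.0 q [ 20.  44. -73.  96.  44.  74.  16.]
shift [-4.465  1.019 -0.444] turn [ 0.001 -0.001 -0.31 ]
```

```bash
python3 -m pendant '[[-0.08,0.02,-0.1,0,0,-0.04],[-0.2,0.05,-0.25,0,0,-0.08],[-0.33,0.08,-0.38,0,0,-0.12],[-0.46,0.11,-0.44,0,0,-0.16],[-0.6,0.14,-0.44,0,0,-0.2],[-0.74,0.17,-0.44,0,0,-0.24],[-0.87,0.2,-0.44,0,0,-0.28],[-1,0.23,-0.44,0,0,-0.31]]' 0 50 ; python3 go.py 548.7 -154.3 110 106.5
```

```text
time_s: 39.5
tool_pos: [0.5396, 0.2002, 0.109]
tool_rot: [179.9, 0.0, 106.6]
force: [-0.2, 0.4, -2.0]
grip_width: 0.0272
t 39.5 p [539.6 200.2 109. ] rot [1.7994e+02 3.0000e-02 1.0662e+02] F [-0.2  0.4 -2. ] M [ 0.08 -0.08 -0.01] w 27.2 q [ 35.  37. -78. 100.  38.  75.  56.]
shift [-3.423 -0.926 -0.009] turn [0.001 0.    0.001]
```

```bash
python3 -m pendant '[[-0.06,-0.02,0,0,0,0],[-0.12,-0.03,0,0,0,0],[-0.2,-0.05,0,0,0,0],[-0.28,-0.08,0,0,0,0],[-0.36,-0.1,0,0,0,0],[-0.43,-0.12,0,0,0,0],[-0.47,-0.13,0,0,0,0],[-0.5,-0.13,0,0,0,0]]' 0 50 ; python3 go.py 548.7 -154.3 110 106.5
```

```text
time_s: 40.5
tool_pos: [0.5412, 0.1486, 0.1079]
tool_rot: [-180.0, 0.0, 106.5]
force: [0.0, 0.5, -1.9]
grip_width: 0.0276
t 40.5 p [541.2 148.6 107.9] rot [-180.      0.    106.51] F [ 0.   0.5 -1.9] M [ 0.08 -0.12  0.01] w 27.6 q [ 42.  35. -78. 102.  36.  73.  61.]
shift [-2.925 -0.788 -0.021] turn [-0.  0.  0.]
```

```bash
python3 -m pendant '[[-0.1,-0.03,0,0,0,0],[-0.22,-0.06,0,0,0,0],[-0.35,-0.09,0,0,0,0],[-0.48,-0.13,0,0,0,0],[-0.61,-0.17,0,0,0,0],[-0.74,-0.2,0,0,0,0],[-0.87,-0.24,0,0,0,0],[-1,-0.27,0,0,0,0]]' 0 50 ; python3 go.py 548.7 -154.3 110 106.5
```

```text
time_s: 41.5
tool_pos: [0.5437, 0.0443, 0.1079]
tool_rot: [-180.0, 0.0, 106.5]
force: [0.2, -0.4, -1.9]
grip_width: 0.0277
t 41.5 p [543.7  44.3 107.9] rot [-1.8000e+02  1.0000e-02  1.0651e+02] F [ 0.2 -0.4 -1.9] M [ 0.08 -0.15 -0.02] w 27.7 q [ 55.  32. -78. 104.  34.  72.  73.]
shift [-1.919 -0.516 -0.02 ] turn [-0.  0.  0.]
```

```bash
python3 -m pendant '[[-0.12,-0.03,0,0,0,0],[-0.24,-0.06,0,0,0,0],[-0.36,-0.09,0,0,0,0],[-0.49,-0.13,0,0,0,0],[-0.62,-0.17,0,0,0,0],[-0.75,-0.2,0,0,0,0],[-0.88,-0.24,0,0,0,0],[-1,-0.27,0,0,0,0]]' 0 50 ; python3 go.py 548.7 -154.3 65 106.5
```

```text
time_s: 42.5
tool_pos: [0.5462, -0.0593, 0.1079]
tool_rot: [-180.0, 0.0, 106.5]
force: [0.1, -0.4, -2.5]
grip_width: 0.0274
t 42.5 p [546.2 -59.3 107.9] rot [-1.7999e+02  1.0000e-02  1.0650e+02] F [ 0.1 -0.4 -2.5] M [ 0.1  -0.16 -0.01] w 27.4 q [ 65.  33. -78. 104.  34.  72.  84.]
shift [-0.918 -0.246  0.429] turn [-0.  0. -0.]
```

```bash
python3 -m pendant '[[-0.14,-0.03,0,0,0,0],[-0.3,-0.08,0.02,0,0,0],[-0.46,-0.12,0.1,0,0,0],[-0.62,-0.16,0.2,0,0,0],[-0.76,-0.2,0.3,0,0,0],[-0.87,-0.24,0.38,0,0,0],[-0.92,-0.25,0.42,0,0,0],[-0.92,-0.25,0.43,0,0,0]]' 0 60 ; python3 go.py 548.7 -154.3 50 106.5
python3 - <<'E'
from h import *
c=viewer.read_camera("side");np.save("S7.npy",c["frame"]);crop(c,205,120,100,75,8,"pics/s7.png")
c=viewer.read_camera("top");np.save("T7.npy",c["frame"]);crop(c,260,130,100,90,7,"pics/t7.png")
E
```

```text
time_s: 43.5
tool_pos: [0.5484, -0.1536, 0.0647]
tool_rot: [-180.0, -0.0, 106.5]
force: [0.0, 0.3, -1.7]
grip_width: 0.0273
t 43.5 p [ 548.4 -153.6   64.7] rot [-1.800e+02 -3.000e-02  1.065e+02] F [ 0.   0.3 -1.7] M [ 0.12 -0.16  0.03] w 27.3 q [ 70.  38. -73. 103.  39.  69.  91.]
shift [-0.008  0.001  0.147] turn [-0. -0.  0.]
```

View pics/s7.png

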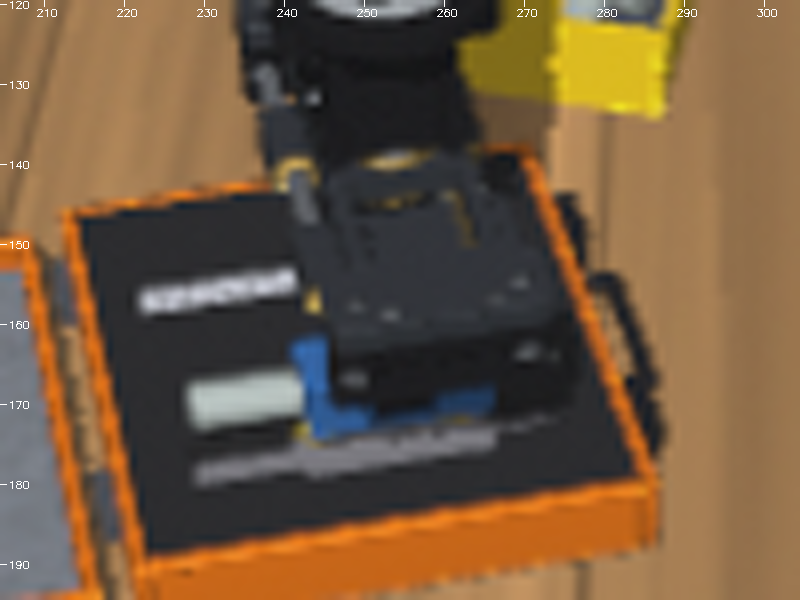

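View pics/t7.png

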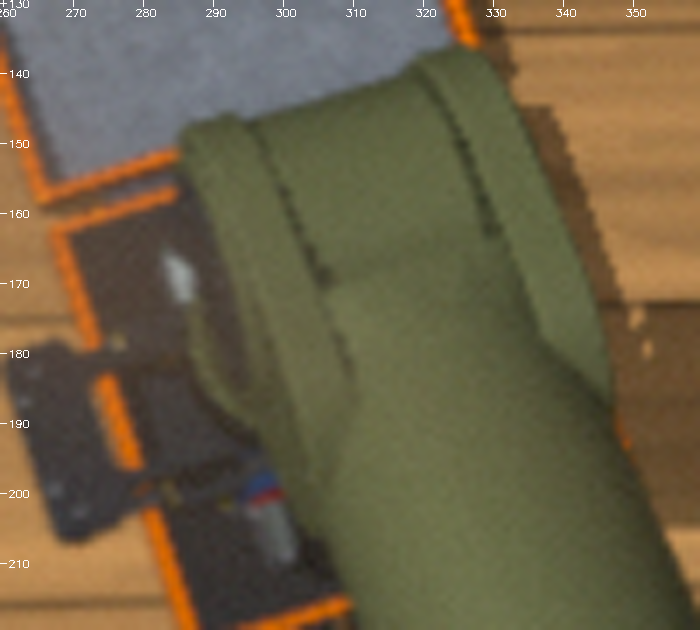

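Run:
```python
from fit import *
T=viewer.read_camera("top");S=viewer.read_camera("side")
T["frame"]=np.load("T7.npy");S["frame"]=np.load("S7.npy")
z=.0647-.0139+.013
for yaw in (16.5,):
  for n,c,r,B,ch in (("S thick",S,(224,161,16,15),[cyl(35,75,9,0)],(100,170)),("T thin",T,(291,202,13,12),[cyl(-60,-35,5,0)],(75,120))):
    g=c["frame"][r[1]:r[1]+r[3],r[0]:r[0]+r[2],1].astype(float); lo,hi=ch; m=np.clip((g-lo)/(hi-lo),0,1)
    f=lambda v:(cv2.GaussianBlur(sil(c,r,B,[v[0]/1e3,v[1]/1e3,yaw/57.2958],z)-m,(0,0),.7)**2).sum()
    v0=np.array([548.4,-153.6]); R=minimize(f,v0,method="Nelder-Mead",options=dict(initial_simplex=v0+np.array([[0,0],[5,0],[0,5]]),xatol=.02,fatol=.002))
    print(n,R.x.round(2),round(R.fun,2),"of",round(m.sum(),1)); print(g.astype(int) if n[0]=="T" else "")
```

```text
S thick [ 547.05 -153.98] 3.8 of 52.7

T thin [ 565.14 -150.01] 1.32 of 7.6
[[64 73 69 64 75 78 78 90 90 74 62 73 75]
 [53 60 63 62 80 92 89 89 96 80 63 66 73]
 [53 50 56 53 60 72 80 87 95 90 60 64 72]
 [51 54 52 52 55 63 73 84 93 90 71 51 56]
 [53 50 55 52 53 65 70 80 91 93 78 54 47]
 [53 52 50 53 52 61 69 76 83 93 78 61 38]
 [53 51 56 47 46 50 64 75 84 92 89 56 36]
 [55 52 47 55 52 51 57 68 74 89 87 55 36]
 [51 49 48 54 51 50 55 66 60 67 62 46 40]
 [52 52 50 50 51 49 49 54 56 51 48 41 45]
 [50 50 49 54 48 52 52 50 52 48 52 54 49]
 [50 48 52 48 46 52 49 51 47 52 49 51 52]]
```

Run:
```python
from fit import *
T=viewer.read_camera("top");S=viewer.read_camera("side")
T["frame"]=np.load("T7.npy");S["frame"]=np.load("S7.npy")
z=.0647-.0139+.013; yaw=16.5
for lo,hi,n,c,r,B in ((53,75,"T thin",T,(291,203,13,12),[cyl(-60,-35,5,0)]),(60,85,"T thin",T,(291,203,13,12),[cyl(-60,-35,5,0)]),(70,130,"S thick",S,(224,161,16,15),[cyl(35,75,9,0)]),(60,100,"S thick",S,(224,161,16,15),[cyl(35,75,9,0)])):
    g=c["frame"][r[1]:r[1]+r[3],r[0]:r[0]+r[2],1].astype(float); m=np.clip((g-lo)/(hi-lo),0,1)
    f=lambda v:(cv2.GaussianBlur(sil(c,r,B,[v[0]/1e3,v[1]/1e3,yaw/57.2958],z)-m,(0,0),.7)**2).sum()
    v0=np.array([548.4,-153.6]); R=minimize(f,v0,method="Nelder-Mead",options=dict(initial_simplex=v0+np.array([[0,0],[5,0],[0,5]]),xatol=.02,fatol=.002))
    print(n,lo,R.x.round(2),round(R.fun,2),"of",round(m.sum(),1))
q=(.5484,-.1536,yaw/57.2958)
over(S,(215,155,65,35),PLUGF,q,z,"pics/ov7s.png",12)
over(T,(275,155,35,60),PLUGF,q,z,"pics/ov7t.png",10)
```

```text
T thin 53 [ 542.82 -153.04] 4.82 of 43.8
T thin 60 [ 544.27 -153.06] 0.98 of 30.7
S thick 70 [ 549.01 -153.89] 0.59 of 66.1
S thick 60 [ 550.32 -153.5 ] 0.2 of 74.4
```

View pics/ov7s.png

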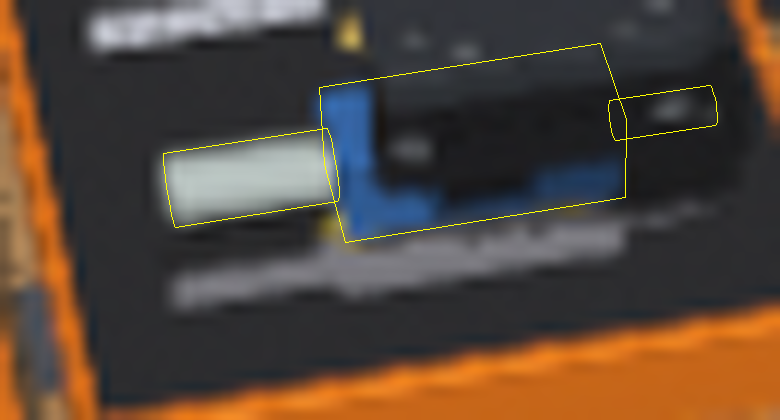

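View pics/ov7t.png

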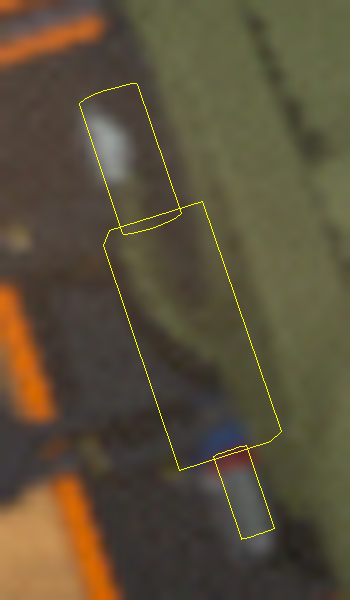

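```bash
python3 go.py 548.8 -153.8 45.5 106.5
```

```text
t 43.8 p [ 548.7 -153.1   65.3] rot [1.7997e+02 2.0000e-02 1.0656e+02] F [-0.3 -0.3 -1.9] M [ 0.08 -0.14  0.03] w 27.4 q [ 69.  38. -73. 103.  39.  69.  91.]
shift [-0.007 -0.001  0.198] turn [0.    0.    0.001]
```

```bash
python3 -m pendant '[[-0.004,0.001,0.02,0,0,0],[-0.004,0.002,0.06,0,0,0],[-0.004,0.002,0.1,0,0,0],[-0.004,0.002,0.14,0,0,0],[-0.004,0.002,0.17,0,0,0],[-0.004,0.002,0.19,0,0,0],[-0.004,0.002,0.195,0,0,0],[-0.004,0.002,0.195,0,0,0]]' 0 60; python3 go.py 548.8 -153.8 45 106.5;  python3 - <<'E'
from fit import *
S=viewer.read_camera("side");z=env.get_obs()["tool_pos"][2]-.0139+.013; yaw=16.5
t=np.array(env.get_obs()["tool_pos"])
for lo,hi,n,c,r,B in ((70,130,"S thick",S,(224,165,16,15),[cyl(35,75,9,0)]),):
    g=c["frame"][r[1]:r[1]+r[3],r[0]:r[0]+r[2],1].astype(float); m=np.clip((g-lo)/(hi-lo),0,1)
    f=lambda v:(cv2.GaussianBlur(sil(c,r,B,[v[0]/1e3,v[1]/1e3,yaw/57.2958],z)-m,(0,0),.7)**2).sum()
    v0=t[:2]*1000; R=minimize(f,v0,method="Nelder-Mead",options=dict(initial_simplex=v0+np.array([[0,0],[5,0],[0,5]]),xatol=.02,fatol=.002))
    print(n,lo,R.x.round(2),round(R.fun,2),"of",round(m.sum(),1))
over(S,(215,155,65,35),PLUGF,(t[0],t[1],yaw/57.2958),z,"pics/ov8s.png",12)
E
```

```text
time_s: 44.8
tool_pos: [0.5488, -0.1539, 0.0455]
tool_rot: [180.0, 0.0, 106.5]
force: [0.2, -0.3, -2.4]
grip_width: 0.0272
t 44.8 p [ 548.8 -153.9   45.5] rot [179.99   0.   106.51] F [ 0.2 -0.3 -2.4] M [ 0.12 -0.14 -0.  ] w 27.2 q [ 69.  39. -72. 104.  40.  68.  90.]
shift [0.001 0.    0.005] turn [0. 0. 0.]
S thick 70 [ 548.18 -151.82] 2.28 of 75.6
```

View pics/ov8s.png

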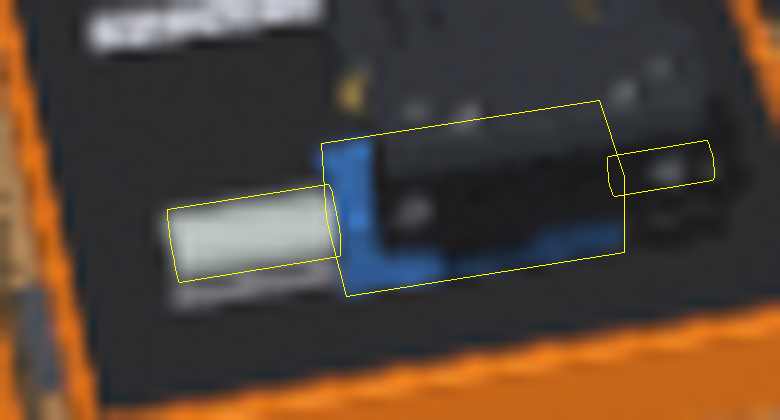

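```bash
python3 -m pendant '[[0,0,0.004,0,0,0],[0,0,0.008,0,0,0],[0,0,0.012,0,0,0],[0,0,0.016,0,0,0],[0,0,0.02,0,0,0],[0,0,0.024,0,0,0],[0,0,0.025,0,0,0],[0,0,0.025,0,0,0]]' 0 60; python3 go.py 548.8 -153.8 45 106.5
```

```text
time_s: 45.85
tool_pos: [0.5493, -0.1544, 0.044]
tool_rot: [180.0, 0.1, 106.5]
force: [-1.6, -1.3, 7.9]
grip_width: 0.0271
t 45.85 p [ 549.3 -154.4   44. ] rot [1.7997e+02 8.0000e-02 1.0650e+02] F [-1.6 -1.3  7.9] M [-0.19  0.3   0.  ] w 27.1 q [ 68.  39. -72. 104.  40.  68.  90.]
shift [ 0.007 -0.003 -0.01 ] turn [ 0.     0.001 -0.   ]
```

```bash
python3 -m pendant '[[0.003,-0.002,0.005,0,0,0],[0.005,-0.003,0.01,0,0,0],[0.005,-0.003,0.014,0,0,0],[0.005,-0.003,0.018,0,0,0],[0.005,-0.003,0.02,0,0,0],[0.005,-0.003,0.02,0,0,0],[0.005,-0.003,0.02,0,0,0],[0.005,-0.003,0.02,0,0,0]]' 0 60; python3 go.py 548.8 -153.8 42 106.5
```

```text
time_s: 46.85
tool_pos: [0.5498, -0.154, 0.0429]
tool_rot: [179.9, 0.1, 106.5]
force: [-1.3, -1.9, 11.3]
grip_width: 0.0276
t 46.85 p [ 549.8 -154.    42.9] rot [1.7988e+02 1.3000e-01 1.0650e+02] F [-1.3 -1.9 11.3] M [-0.28  0.24 -0.03] w 27.6 q [ 68.  39. -72. 104.  40.  67.  90.]
shift [ 0.005 -0.009  0.009] turn [ 0.001  0.001 -0.   ]
```

```bash
python3 -m pendant '[[0.002,-0.003,0.005,0,0,0],[0.003,-0.006,0.01,0,0,0],[0.003,-0.006,0.014,0,0,0],[0.003,-0.006,0.018,0,0,0],[0.003,-0.006,0.02,0,0,0],[0.003,-0.006,0.02,0,0,0],[0.003,-0.006,0.02,0,0,0],[0.003,-0.006,0.02,0,0,0]]' 0 60; python3 go.py 548.8 -153.8 42 106.5
```

```text
time_s: 47.85
tool_pos: [0.5486, -0.1537, 0.0391]
tool_rot: [179.9, 0.0, 106.5]
force: [5.7, -1.7, 0.6]
grip_width: 0.027
t 47.85 p [ 548.6 -153.7   39.1] rot [1.7989e+02 5.0000e-02 1.0650e+02] F [ 5.7 -1.7  0.6] M [-0.34 -1.31 -0.07] w 27.0 q [ 68.  39. -71. 104.  40.  67.  90.]
shift [-0.001  0.002 -0.029] turn [0.001 0.001 0.   ]
```

```bash
python3 -m pendant '[[0,0.003,0.005,0,0,0],[0,0.006,0.01,0,0,0],[0,0.006,0.015,0,0,0],[0,0.006,0.02,0,0,0],[0,0.006,0.023,0,0,0],[0,0.006,0.025,0,0,0],[0,0.006,0.025,0,0,0],[0,0.006,0.025,0,0,0]]' 0 60; python3 go.py 548.8 -153.8 36 106.5
```

```text
time_s: 48.85
tool_pos: [0.5476, -0.1536, 0.0362]
tool_rot: [-179.9, 0.0, 106.5]
force: [-0.0, -5.5, 2.3]
grip_width: 0.0276
t 48.85 p [ 547.6 -153.6   36.2] rot [-1.7992e+02  1.0000e-02  1.0650e+02] F [-0.  -5.5  2.3] M [-1.04 -0.11 -0.03] w 27.6 q [ 68.  39. -71. 104.  41.  67.  90.]
shift [-0.005  0.011  0.002] turn [-0.001  0.    -0.   ]
```

```bash
python3 -m pendant '[[0,0,-0.002,0,0,0],[0,0,-0.005,0,0,0],[0,0,-0.01,0,0,0],[0,0,-0.04,0,0,0],[0,0,-0.12,0,0,0],[0,0,-0.2,0,0,0],[0,0,-0.27,0,0,0],[0,0,-0.28,0,0,0]]' 42 30; python3 go.py 548.9 -153.9 50 106.5
```

```text
time_s: 49.85
tool_pos: [0.5487, -0.1534, 0.0652]
tool_rot: [179.9, 0.1, 106.5]
force: [-0.2, 0.5, -0.2]
grip_width: 0.0419
t 49.85 p [ 548.7 -153.4   65.2] rot [1.7995e+02 5.0000e-02 1.0650e+02] F [-0.2  0.5 -0.2] M [ 0.09 -0.15 -0.03] w 41.9 q [ 69.  37. -73. 103.  38.  69.  91.]
shift [-0.005  0.001  0.152] turn [0.001 0.001 0.   ]
```

Run:
```python
from h import *
c=viewer.read_camera("side");crop(c,205,140,90,55,8,"pics/s9.png")
```

```text
(no output)
```

View pics/s9.png

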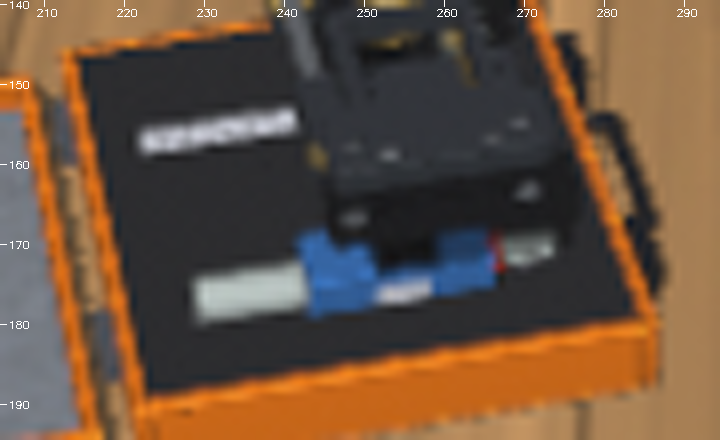

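Released; the plug lies in its cutout. Next I'll shut the fingers and press on top, at the handle's centre.

```bash
python3 -m pendant '[[-0.004,0,0,0,0,0],[-0.004,0,0,0,0,0],[-0.004,0,0,0,0,0],[-0.004,0,0.02,0,0,0],[-0.004,0,0.06,0,0,0],[-0.004,0,0.11,0,0,0],[-0.004,0,0.145,0,0,0],[-0.004,0,0.15,0,0,0]]' 0 20; python3 go.py 548.9 -153.9 48 106.5
```

```text
time_s: 50.9
tool_pos: [0.5481, -0.1536, 0.049]
tool_rot: [-180.0, -0.0, 106.5]
force: [0.6, 0.7, -0.7]
grip_width: 0.0003
t 50.9 p [ 548.1 -153.6   49. ] rot [-1.7997e+02 -2.0000e-02  1.0651e+02] F [ 0.6  0.7 -0.7] M [ 0.15 -0.14  0.02] w 0.3 q [ 69.  38. -72. 104.  40.  68.  91.]
shift [-0.005  0.007  0.01 ] turn [-0. -0.  0.]
```

```bash
python3 -m pendant '[[0,0,0.006,0,0,0],[0,0,0.012,0,0,0],[0,0,0.018,0,0,0],[0,0,0.022,0,0,0],[0,0,0.026,0,0,0],[0,0,0.028,0,0,0],[0,0,0.028,0,0,0],[0,0,0.028,0,0,0]]' 0 20; python3 go.py 548.9 -153.9 48 106.5
```

```text
time_s: 51.9
tool_pos: [0.5484, -0.1537, 0.0484]
tool_rot: [-180.0, 0.1, 106.5]
force: [-5.8, -0.4, 12.5]
grip_width: 0.0006
t 51.9 p [ 548.4 -153.7   48.4] rot [-1.7995e+02  7.0000e-02  1.0651e+02] F [-5.8 -0.4 12.5] M [ 0.11  1.11 -0.  ] w 0.6 q [ 69.  38. -72. 104.  40.  68.  90.]
shift [-0.003  0.004  0.004] turn [-0.001  0.001  0.   ]
```

```bash
python3 -m pendant '[[0,-0.002,0.003,0,0,0],[0,-0.004,0.006,0,0,0],[0,-0.004,0.009,0,0,0],[0,-0.004,0.011,0,0,0],[0,-0.004,0.012,0,0,0],[0,-0.004,0.012,0,0,0],[0,-0.004,0.012,0,0,0],[0,-0.004,0.012,0,0,0]]' 0 20; python3 go.py 548.9 -153.9 48 106.5
```

```text
time_s: 52.9
tool_pos: [0.5485, -0.1537, 0.0484]
tool_rot: [-180.0, 0.1, 106.5]
force: [-7.8, 0.2, 20.5]
grip_width: 0.0005
t 52.9 p [ 548.5 -153.7   48.4] rot [-1.7997e+02  1.1000e-01  1.0651e+02] F [-7.8  0.2 20.5] M [0.14 1.58 0.01] w 0.5 q [ 69.  38. -72. 104.  40.  68.  90.]
shift [-0.003  0.004  0.004] turn [-0.     0.001  0.   ]
```

```bash
python3 -m pendant '[[0,0,-0.05,0,0,0],[0,0,-0.2,0,0,0],[0,0,-0.4,0,0,0],[0,0,-0.6,0,0,0],[-0.1,0,-0.8,0,0,0],[-0.25,-0.1,-0.95,0,0,0],[-0.45,-0.2,-1,0,0,0],[-0.65,-0.3,-1,0,0,0]]' 0 20 && python3 -m pendant '[[-0.15,-0.1,-0.1,0,0,0],[-0.3,-0.2,-0.2,0,0,0],[-0.45,-0.3,-0.3,0,0,0],[-0.6,-0.4,-0.4,0,0,0],[-0.75,-0.5,-0.4,0,0,0],[-0.9,-0.6,-0.4,0,0,0],[-1,-0.6,-0.4,0,0,0],[-1,-0.6,-0.4,0,0,0]]' ; python3 go.py;  python3 - <<'E'
from h import *
c=viewer.read_camera("side");np.save("S10.npy",c["frame"]);crop(c,205,130,90,65,8,"pics/s10.png")
c=viewer.read_camera("top");np.save("T10.npy",c["frame"]);crop(c,260,130,100,95,6,"pics/t10.png")
E
```

```text
time_s: 53.9
tool_pos: [0.538, -0.2264, 0.1467]
tool_rot: [179.9, 0.1, 106.5]
force: [0.5, -0.1, -0.6]
grip_width: 0.0006
time_s: 54.9
tool_pos: [0.5086, -0.338, 0.185]
tool_rot: [180.0, -0.1, 106.5]
force: [0.0, 0.1, 0.3]
grip_width: 0.0004
t 54.9 p [ 508.6 -338.   185. ] rot [ 1.7998e+02 -5.0000e-02  1.0646e+02] F [0.  0.1 0.3] M [ 0.14 -0.11 -0.04] w 0.4 q [ 85.  34. -75.  90.  33.  81. 114.]
```

View pics/s10.png

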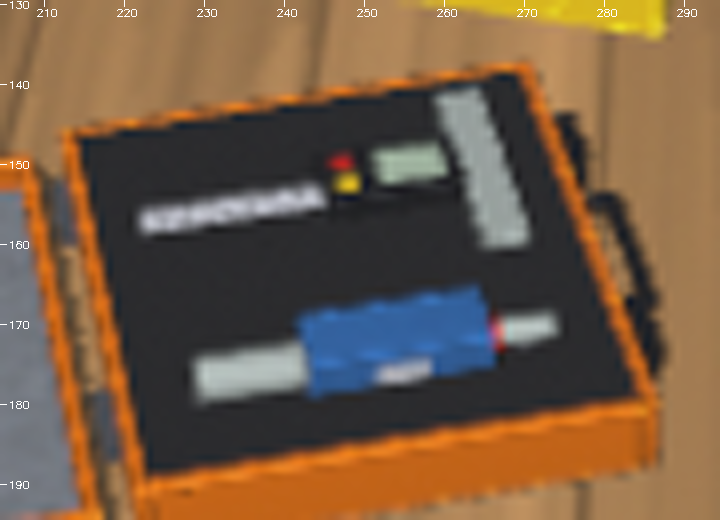

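View pics/t10.png

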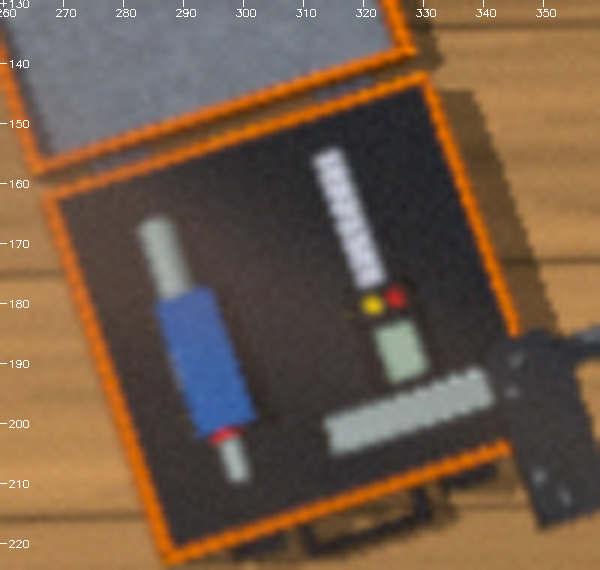

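Run:
```python
from fit import *
S=viewer.read_camera("side");T=viewer.read_camera("top");S["frame"]=np.load("S10.npy");T["frame"]=np.load("T10.npy")
# visible parts above insert at home
D=[boxpts(-26,30,-15,15,34,42),boxpts(-44,-26,-45,45,34,38)]; P=[boxpts(-35,35,-14,14,34,48),cyl(35,75,9,35),cyl(-60,-35,5,35)]
a=16.5/57.2958
r=(215,134,62,48)
ims=[]
for (pd,pp,c,rr,F,n) in (((.5566,-.2499,a),(.5494,-.1540,a),S,(215,134,62,48),12,"s"),((.5555,-.2504,a),(.5478,-.1548,a),T,(280,148,66,66),9,"t")):
    x0,y0,w,h=rr; im=cv2.resize(c["frame"][y0:y0+h,x0:x0+w,::-1],(w*F,h*F),interpolation=cv2.INTER_CUBIC)
    for B,q in ((D,pd),(P,pp)):
        for b in B:
            cv2.polylines(im,[cv2.convexHull(((px(c,place(b,q[0],q[1],0,q[2]))-[x0,y0]+.5)*F).astype(np.float32)).astype(np.int32)],True,(0,255,255),1)
    cv2.imwrite(f"pics/fin_{n}.png",im)
# fit z offset & tilt of crossbar and plug in S silhouettes
def fit(c,r,B,q,m):
    def f(v):
        polys=[]
        for b in B:
            b2=b.copy(); b2[:,2]+=np.where(b2[:,2]>.0345,1,1)*(v[2]/1e3+ b2[:,0]*v[3]/100 + 0)
            polys.append(cv2.convexHull(px(c,place(b2,q[0]+v[0]/1e3,q[1]+v[1]/1e3,0,q[2])).astype(np.float32))[:,0])
        return (cv2.GaussianBlur(fill(c,r,polys)-m,(0,0),.7)**2).sum()
    return f
```

```text
(no output)
```

View pics/fin_s.png

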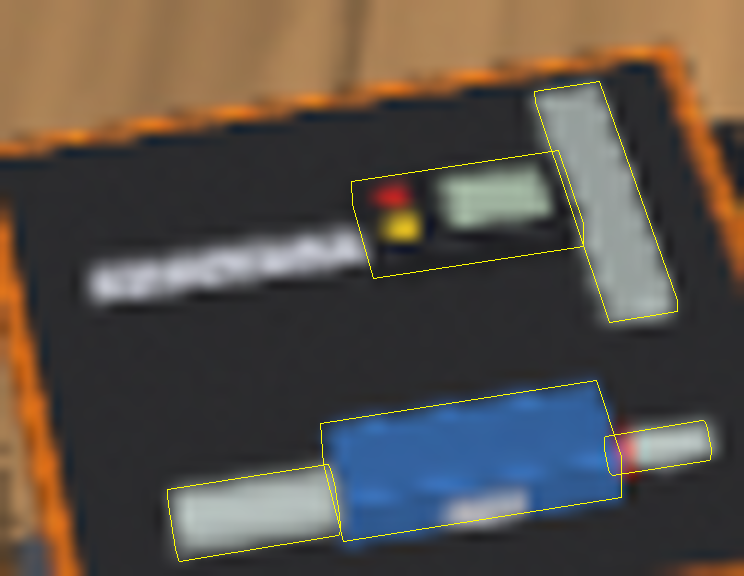

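View pics/fin_t.png

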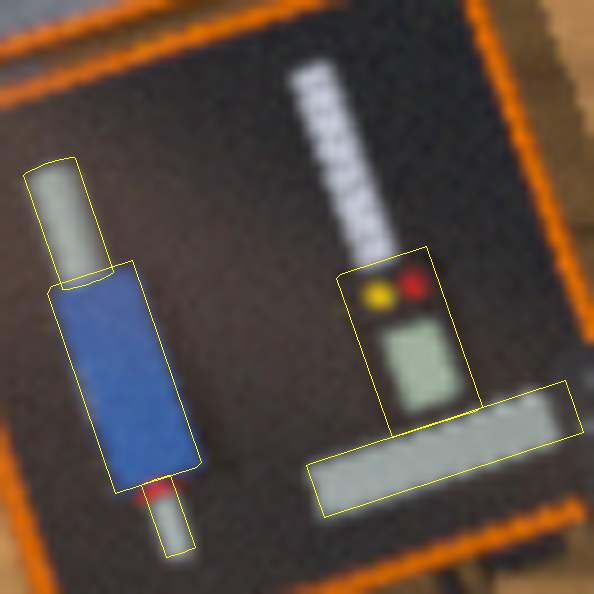

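Run:
```python
from h import *
a=cv2.resize(cv2.imread("pics/side0.png"),(512,384)).astype(int)
f=viewer.read_camera("side")["frame"]; b=f[:,:,::-1].astype(int)
for n,(x,y,w,h) in dict(bolt=(286,208,20,30),shackle=(160,245,42,35),bin=(243,95,52,40)).items(): print(n,np.abs(a-b)[y:y+h,x:x+w].mean().round(2))
cv2.imwrite("pics/s11.png",cv2.resize(f[:,:,::-1],(800,600)))
```

```text
bolt 1.21
shackle 1.43
bin 12.52
```

View pics/s11.png

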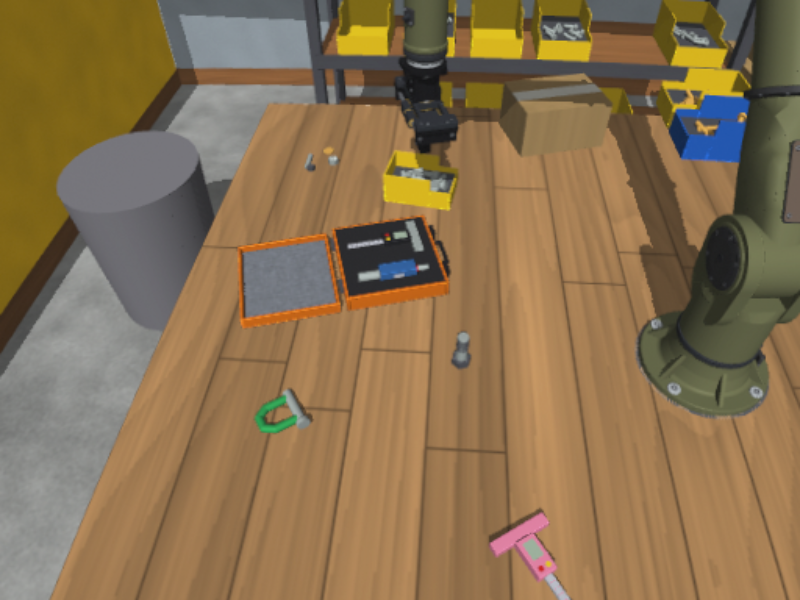

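The overview shows both gauges in the case at about (385,255). The bolt (461,350), shackle (283,412) and bin (420,180) are where they were; the bin's pixel difference looks like the arm's shadow and the gripper passing behind its rim. The gripper is in the air and touching nothing.

```bash
python3 -c "
from cell import env
print(env.sign_off())"
```

```text
the job is handed in; nothing more can be done
None
```

Both gauges are in their own cutouts, right way round, pressed down and released, and I handed the job in at about 55 s.

**How it was done:** I set the black depth gauge first, then the blue plug gauge. Each was pushed past its nubs in the grip, let go, then pressed on top with shut fingers; the highest push I read was about 20 N (readings come only at the end of each one-second move).

**Seating:** Under about 19 N (depth gauge) and 20 N (plug gauge) neither moved further. Their tops read 42.4 and 48.4 mm against 42 and 48 mm expected. I took the same 0.4 mm on both as a height-reading offset, not checked separately.

**Camera checks:** Outlines of the gauges at home match both final views, with nothing sticking up or tilted to be seen. The plug sits about 0.5 mm towards the handle side, within its clearance.
- The two cameras disagree by about 1.5 mm.
- In the top view, wall shadows skewed the cutout fits by 3-4 mm in y, so I used the side view for the cutouts.
- The last top view had the depth gauge's far crossbar end hidden by a finger; it shows clearly in the side view.

**Bystanders:** The bolt and shackle are unchanged in the images. The bin's image differed more, but by eye it has not moved; I put that down to the arm and its shadow.

**Joint range:** Joint 3 ran close to its limit on the plug run (-78° of -79.2°) without passing it in any reading.

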